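Reset the mode selector of an opened wireless unit

ROBOT

A 6-joint arm with a two-finger parallel gripper is mounted at the origin on the work surface. World frame = base frame: x ahead of the robot, y to its left, z up, the work surface at z = 0. Lengths are in m, angles in rad, forces in N, time in s.
With the tool pointing down it reaches from about 0.375 to 0.9 m from the base axis. Payload 3.1 kg.
Tool frame: the origin (TCP) lies at the very end of the fingers, on their centre line; the grasp point (between the pads) lies 19 mm behind it (tcp_to_grasp is the distance from the TCP to the grasp point, in m); z points along the fingers, y is the direction in which the jaws open and shut (so a half turn about z gives the same grasp; the last joint's range is limited). The gripper opens to 85 mm and grips with 20 to 120 N. Pads are 22 mm wide; open, the fingers measure 114 mm over their backs; the gripper's body (76 mm by 85 mm) begins 54 mm behind the grasp point. The pads swing forward as they close: fully open they stand 13 mm farther back than shut.
Start: joints at [-1.48, 0.527, 1.433, -0, 1.181, -0.178], TCP at [0.166, -0.603, 0.231] pointing down, gripper open.
Joint ranges: [-3.08, 3.08], [-0.75, 2.2], [0.22, 2.44], [-1.43, 4.57], [0, 2.65], [-2.85, 2.85]. Speed limits (rad/s): [2.79, 2.79, 3.14, 3.14, 3.14, 3.14].

INTERFACE

Orientations are given as a unit quaternion [x, y, z, w].
In Python, from station import sense, snapshot, camera_info, sign_off, tcp_to_grasp gives the robot as it stands.
- The arm moves only by the shell command python3 -m inch 'ROWS' [FORCE]. ROWS is JSON, a list of rows, each a list of 3 entries, a list of its own where there are three numbers: the closure, from -1 (fully open) to 1 (shut), so that 0 is half open, then the shift along the tool's x, y, z normalised to -1 to 1, where 1 is 10 cm, then the turn, a rotation vector about the tool's x, y, z normalised to -1 to 1, where 1 is 360 degrees. In form: [[jaw, [dx, dy, dz], [ax, ay, az]], ...]. A call has 1 to 20 rows; each row is the pose to reach, as a shift and turn from the pose commanded when the call began, along the tool's axes at that moment, turning the shorter way round; what a row does not reach only later rows make up. A row lasts 1/10 s, in which the tool goes at most 50 mm and 8.59 degrees, less where a joint would pass 70% of its speed; a pose out of reach is approached as far as the arm can. A call with a number of a shift or a turn outside -1 to 1 is refused whole. A call with a gripper value outside its range is refused whole. The fingers move at their own pace and stop on an object; FORCE is the grip in N (left out, the last holds). Time passes only in rows, so rows that repeat a pose let the fingers close. It gives the time, the measured TCP pose, the force and the opening at its end, in the units of the state.
- sense(): the state, without advancing time (a new reading comes with each control period).
- snapshot(name): name is "scene" or "side" or "wrist"; returns (picture, depth): 480x640x3 uint8, blue, green, red; 480x640 float32, m along the optical axis (not along the pixel's ray), 0 where there is no reading.
- camera_info(name): a dict with "K" (3x3 intrinsics, pixels), "origin" and "orientation" of the camera in the world. Camera axes: x right, y down, z forward; pixel columns grow to the right and rows downward; lengths in m; the calibration is good to about 2 mm. A picture is of the moment at which its call begins: read the wrist's pose just before it. camera_info takes no time and is no camera call; for the wrist camera it gives the pose at the moment of the call.
- sign_off(): hands the job in, once; it reports no verdict.
The state is a dict: "t": time; "q": joint angles; "qd": joint speeds; "tau": joint torques, N m; "tcp_pos": TCP position; "tool_rot": TCP orientation; "force": force on the tool from outside, world axes, zero at the start; "ft_torque": the same for the moment, N m; "finger_gap": opening from 0.0 (shut) to 1.0 (fully open).
Only numpy, scipy, OpenCV 4.12 (cv2) and the standard library are available. Lean on these libraries where they do the work, as an engineer would, in place of code of your own. Each camera call takes 0.05 s, during which the arm holds its last target.

TASK

Take the flat-blade screwdriver from the tool rack and, with its blade in the slot, turn the mode selector of the opened unit that has two antennas a quarter turn clockwise, until its tick points at the mark on the antenna side. Then hang the screwdriver back upright in a notch of the rack, its collar flat on the rack's plate, and let go. Work the selector only with the screwdriver, leave the other unit's selector as it is, and do not push the nut driver or the other things on the bench out of place.

Things in the scene. Friction and masses are not known exactly. Their poses are not given: they have to be found in the camera images.
- driver: flat screwdriver, loose, 90 g, hung upright in an outer notch of the rack. Origin on its axis under its black collar, z up. Collar 29 mm diameter, z 0 to 6 mm; grey SQUARE flat-topped handle 22 x 22 mm (faces across x and y), z 6 to 70; 7 mm round shank below; blade 11 mm wide along x, 2.5 mm thick along y, z -80 to -63. A half turn about z changes nothing
- driver_tip (a point): centre of the blade's lower end, 80 mm below the driver's origin; axes as the driver's
- rack: fixed tool rack 70 (x) x 150 (y) mm, origin under its centre on the table. Level steel plate, top at z = 105 mm, 6 mm thick, x -24 to 30. Three notches 15 mm wide at y = -45, 0, 45 run from the front edge (x = -24) to x = 12; tools hang at x about 0, middle notch empty. Back board under the plate at x 25 to 35, foot 8 mm thick
- rack_mid (a point): centre of the empty middle notch, at the height of the plate's top; axes as the rack's. Tools can be lifted straight up out of a notch and lowered straight down into it (the blade passes); nothing but the tools' handles stands above the plate
- unit: fixed, opened black plastic unit, lidless, 120 (x) x 150 (y) x 34 mm high, with TWO rod ANTENNAS on its rear (+x) side that rise to 160 mm height, at x 73 to 91 mm, y about +-60 to +-72 mm. Origin under its centre on the table. The selector's grey housing (44 x 44 mm, top at z = 40 mm) is centred at x = -10, y = 0 mm
- mode_slot (a point): centre of the slot's mouth in the top of the brass selector disc (36 mm diameter, top 50.5 mm above the table) of the unit with antennas; z up. It turns with the disc: y always lies along the slot, towards the end with the black tick. Slot 14 mm long (y), 4.5 mm wide (x), 6.5 mm deep with a flat floor, edges chamfered 1.5 mm
- mode (a joint): angle of that selector in rad, growing clockwise seen from above. 0: tick along the unit's +y, at the side mark; 1.571: tick along the unit's +x, at the mark on the antenna side. It starts near 0 and has end stops at -0.09 and 1.66. Friction about 0.03 N m, no spring, stays where it is left. The blade has about 0.2 rad of play in the slot
- other_unit: the other fixed opened unit: same shell and same selector but no antennas, and a finned heat sink inside. Not to be worked. Origin under its centre
- other_mode (a joint): selector angle of the other unit, near 0; leave it
- nut_driver: bystander hanging in the other outer notch of the rack: same collar and colours, ROUND domed handle 27 mm diameter to 63 mm above its origin, and a round socket end. Origin on its axis at the collar's underside
- tape: bystander: roll of paper tape, 72 mm diameter, 18 mm high, origin under its centre
- spool: bystander: metal spool, 44 mm diameter, 36 mm high, origin under its centre
- jar: bystander: jar, 52 mm diameter, 70 mm high, origin under its centre
- meter: bystander: hand multimeter lying flat, 150 x 78 x 40 mm, origin under its centre
- wheel: bystander: small rubber-tyred wheel lying flat, 66 mm diameter, 28 mm high, origin under its centre
- adapter: bystander: black power brick, 50 x 85 x 32 mm, origin under its centre
Not all that is in view belongs to the job. What is shaped like the driver but yellow is not meant.

How it is judged:
By the outcome, as a careful person would: the job done as asked, in the order asked, and still so for the second after the job is handed in, with the robot touching nothing.
It also fails if it takes over 72 s, if anything falls off the work surface, if the arm or the gripper's body presses on something with over 40 N, if the wrist force passes 120 N, or if a joint passes its speed limit or range.

## Working session

There is one attempt and no reset: what is moved stays moved. The work goes in short steps, Python scripts to look and compute and a shell command to move; the robot and the scene stay as the last step left them, time stands still between calls to the robot, and variables do not carry over. Pictures are saved under pics/ and viewed, and the job is handed in when it is done.

```bash
ls; mkdir -p pics; python3 - <<'E'
from station import *
import cv2
print(sense(), tcp_to_grasp)
for n in ["scene","side","wrist"]:
    ci=camera_info(n); print(n,ci)
    p,d=snapshot(n); cv2.imwrite(f"pics/{n}0.png",p)
    import numpy as np; np.save(f"pics/{n}0.npy",d)
E
```

```text
pics
{'t': 0.0, 'q': array([-1.48048055e+00,  5.28448592e-01,  1.43389450e+00,  3.21765196e-05,
        1.18141473e+00, -1.78508122e-01]), 'qd': array([ 0.00103549, -0.00025525,  0.0005445 , -0.00269501, -0.00014785,
        0.00029621]), 'tau': array([-7.05730326e-04, -4.42352951e+01, -1.78026402e+01, -4.13470389e-04,
        8.44409340e-03, -5.21515886e-06]), 'tcp_pos': array([ 0.16596533, -0.60182111,  0.23034691]), 'tool_rot': array([ 9.90980546e-01,  1.34001438e-01,  6.25851461e-05, -1.08087418e-03]), 'force': array([0.2909512 , 0.12521867, 0.26023305]), 'ft_torque': array([ 0.00122759,  0.04666961, -0.01407279]), 'finger_gap': 1.0013026630414126} 0.0187
scene {'K': array([[472.9295326 ,   0.        , 311.99349483],
       [  0.        , 472.9295326 , 238.75958799],
       [  0.        ,   0.        ,   1.        ]]), 'origin': array([ 1.12058543, -0.55306155,  0.87314881]), 'orientation': array([ 0.86658693,  0.29948145, -0.13788024, -0.37460246])}
side {'K': array([[512.86086333,   0.        , 323.73030174],
       [  0.        , 512.86086333, 237.13853233],
       [  0.        ,   0.        ,   1.        ]]), 'origin': array([-0.00759572,  0.87209997,  0.67431738]), 'orientation': array([-0.2633192 ,  0.82976171, -0.4682562 ,  0.15130972])}
wrist {'K': array([[396.37205199,   0.        , 320.75845318],
       [  0.        , 396.37205199, 243.69443092],
       [  0.        ,   0.        ,   1.        ]]), 'origin': array([ 0.2333221 , -0.58373257,  0.37271667]), 'orientation': array([ 0.7874418 , -0.60036013, -0.08541185,  0.1104896 ])}
```

View pics/scene0.png

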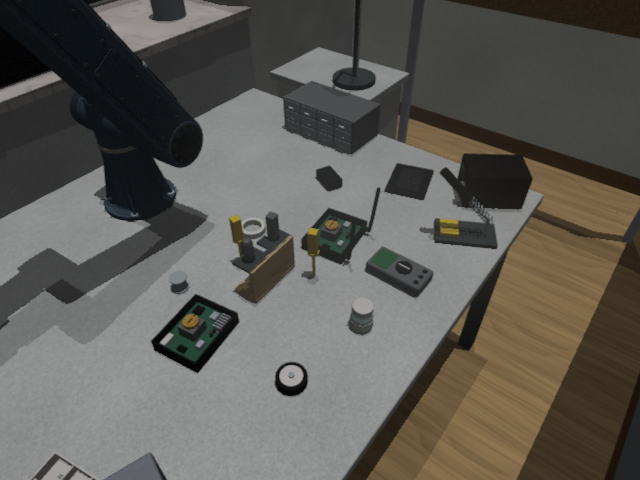

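View pics/side0.png

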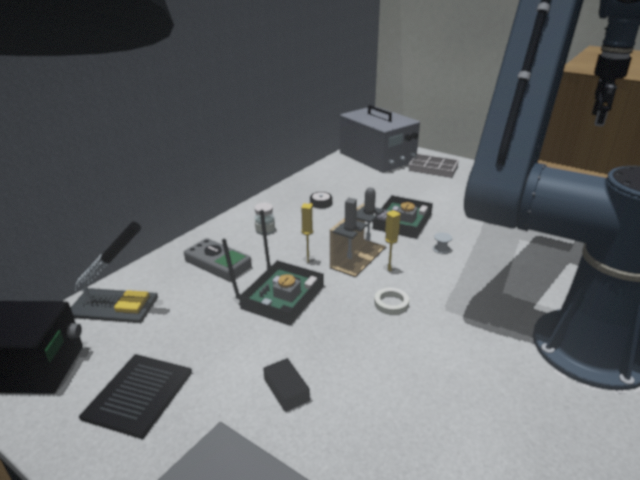

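View pics/wrist0.png

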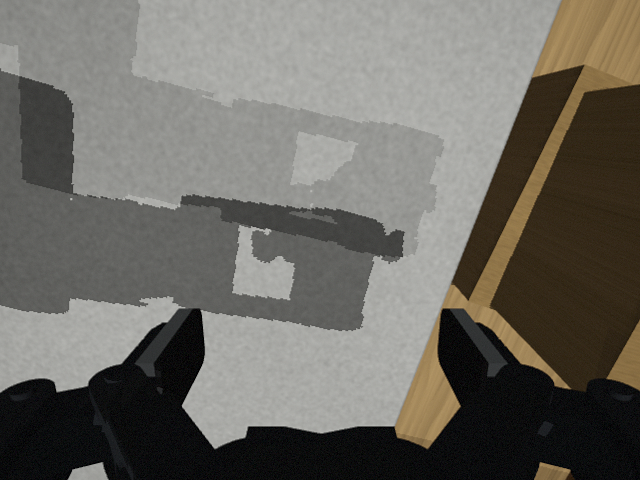

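The scene shows the antenna unit at about (337,235), the rack at (265,258) with two grey tools, and yellow lookalikes standing at (313,245) and (236,230). I'll zoom in next.

```bash
cat > h.py <<'E'
import numpy as np, cv2
from scipy.spatial.transform import Rotation as R
def pts(ci,d,uv):
    K=ci["K"]; Rm=R.from_quat(ci["orientation"]).as_matrix()
    out=[]
    for u,v in uv:
        z=d[int(round(v)),int(round(u))]
        out.append(ci["origin"]+Rm@(np.linalg.inv(K)@[u,v,1]*z))
    return np.array(out)
def cloud(ci,d):
    K=ci["K"]; Rm=R.from_quat(ci["orientation"]).as_matrix()
    v,u=np.mgrid[:480,:640]
    r=np.stack([(u-K[0,2])/K[0,0],(v-K[1,2])/K[1,1],np.ones_like(u,float)],-1)*d[...,None]
    return r@Rm.T+ci["origin"]
def ray(ci,u,v,h):
    K=ci["K"]; Rm=R.from_quat(ci["orientation"]).as_matrix()
    r=Rm@(np.linalg.inv(K)@[u,v,1]); o=ci["origin"]
    return o+r*(h-o[2])/r[2]
def proj(ci,p):
    K=ci["K"]; Rm=R.from_quat(ci["orientation"]).as_matrix()
    c=(np.atleast_2d(p)-ci["origin"])@Rm; q=c@K.T
    return q[:,:2]/q[:,2:]
E
python3 - <<'E'
from h import *
from station import camera_info
for n,(a,b,c,e) in {"scene":(140,180,340,380),"side":(230,180,460,330)}.items():
    im=cv2.imread(f"pics/{n}0.png"); d=np.load(f"pics/{n}0.npy"); ci=camera_info(n)
    im=im[b:e,a:c]; s=800/im.shape[1] if n=="side" else 3
    s=min(s,600/im.shape[0])
    cv2.imwrite(f"pics/{n}0z.png",cv2.resize(im,None,fx=s,fy=s,interpolation=cv2.INTER_CUBIC)); print(n,s)
    hsv=cv2.cvtColor(cv2.imread(f"pics/{n}0.png"),cv2.COLOR_BGR2HSV)
    C=cloud(ci,d)
    m=((hsv[...,0]>17)&(hsv[...,0]<32)&(hsv[...,1]>170)&(hsv[...,2]>90)&(C[...,2]<.3)&(C[...,2]>0)).astype(np.uint8)
    k,l,st,ce=cv2.connectedComponentsWithStats(m)
    for i in range(1,k):
        if st[i,4]>20:
            P=C[l==i]; print("yellow",ce[i].round(),st[i,4],np.median(P,0).round(3),P.min(0).round(3),P.max(0).round(3))
E
```

```text
scene 3
yellow [234. 219.] 34 [ 0.44  -0.008  0.149] [ 0.428 -0.016  0.147] [0.45  0.001 0.151]
yellow [313. 232.] 22 [0.615 0.068 0.15 ] [0.608 0.062 0.146] [0.623 0.079 0.152]
side 3.4782608695652173
```

View pics/scene0z.png

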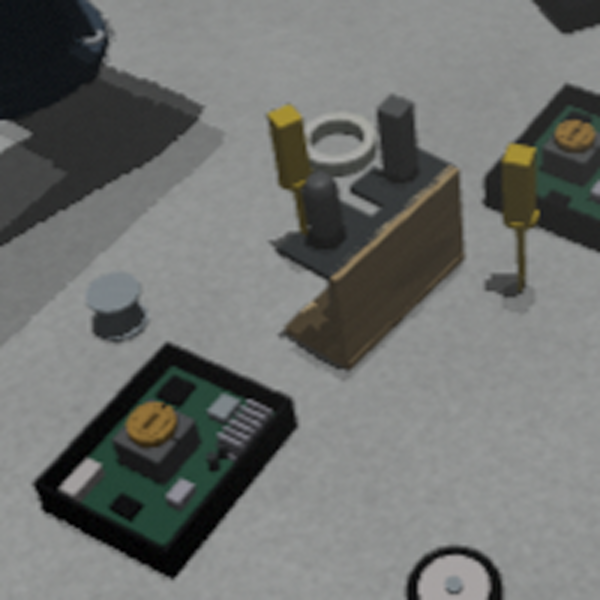

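View pics/side0z.png

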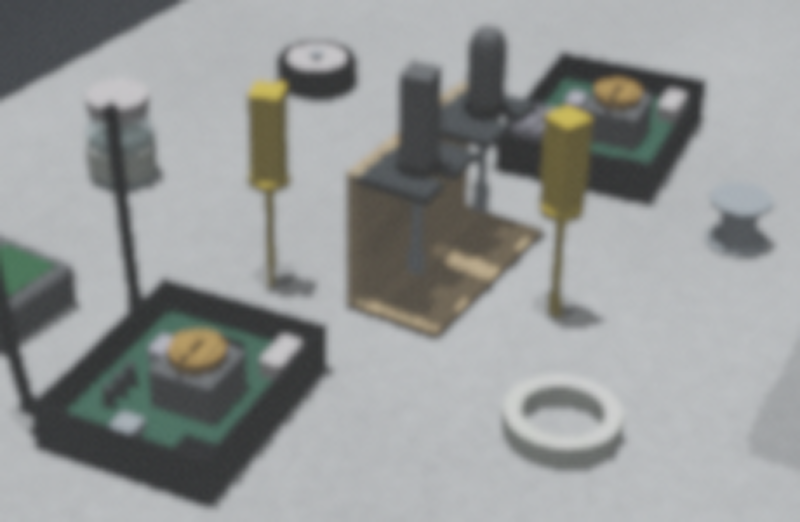

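Square-handled driver: the rack tool nearer the antenna unit, at scene px (272,228). The nut driver is at (247,250). Next, rough positions from depth.

```bash
python3 - <<'E'
from h import *
from station import camera_info
for n in ["scene","side"]:
    d=np.load(f"pics/{n}0.npy"); ci=camera_info(n); C=cloud(ci,d); im=cv2.imread(f"pics/{n}0.png")
    hsv=cv2.cvtColor(im,cv2.COLOR_BGR2HSV)
    reg=(C[...,0]>.3)&(C[...,0]<.8)&(C[...,1]>-.35)&(C[...,1]<.4)&(d>0)
    for lab,lo,hi in [("plate",.1,.109),("tops",.162,.18)]:
        m=(reg&(C[...,2]>lo)&(C[...,2]<hi)).astype(np.uint8)
        k,l,st,ce=cv2.connectedComponentsWithStats(m)
        for i in range(1,k):
            if st[i,4]>15:
                P=C[l==i]; r=cv2.minAreaRect(P[:,:2].astype(np.float32)*1000)
                print(n,lab,ce[i].round(),st[i,4],P.mean(0).round(3),r)
    # brass
    m=(reg&(hsv[...,0]>10)&(hsv[...,0]<25)&(hsv[...,1]>110)&(C[...,2]>.042)&(C[...,2]<.06)).astype(np.uint8)
    k,l,st,ce=cv2.connectedComponentsWithStats(m)
    for i in range(1,k):
        if st[i,4]>15: print(n,"brass",ce[i],st[i,4],ray(ci,*ce[i],.0505).round(4), C[l==i].mean(0).round(4))
    m=(reg&(C[...,2]>.028)&(C[...,2]<.036)&(hsv[...,2]<50)).astype(np.uint8)
    k,l,st,ce=cv2.connectedComponentsWithStats(m)
    for i in range(1,k):
        if st[i,4]>100:
            P=C[l==i]; print(n,"rim",ce[i],st[i,4],cv2.minAreaRect(P[:,:2].astype(np.float32)*1000))
E
```

```text
scene plate [263. 252.] 878 [ 0.535 -0.017  0.104] ((527.8519287109375, -10.223075866699219), (61.97267150878906, 152.61297607421875), 2.5756654739379883)
scene plate [237. 234.] 32 [ 0.443 -0.011  0.105] ((441.2060241699219, -13.207487106323242), (28.242008209228516, 14.971515655517578), 30.50115203857422)
scene plate [312. 247.] 31 [0.616 0.064 0.105] ((616.9851684570312, 65.09642028808594), (25.842082977294922, 13.700695037841797), 57.37215805053711)
scene tops [271. 217.] 105 [0.521 0.032 0.171] ((519.2011108398438, 34.5869026184082), (23.197370529174805, 25.294052124023438), 9.133255958557129)
scene tops [245. 240.] 42 [ 0.525 -0.056  0.165] ((523.841064453125, -54.55120849609375), (16.156505584716797, 17.454898834228516), 7.040308475494385)
scene brass [331.15384615 224.25274725] 91 [0.5662 0.2059 0.0505] [0.5651 0.2075 0.0488]
scene brass [190.0104712  320.81675393] 191 [ 0.5142 -0.2336  0.0505] [ 0.5127 -0.2328  0.0486]
scene rim [194.64130435 332.35      ] 460 ((520.9419555664062, -230.44580078125), (120.99234771728516, 150.5618438720703), 9.893278121948242)
side plate [367.
[... 803 characters left out ...]
1.94578552246094), (8.507303237915039, 6.412757873535156), 38.83573532104492)
side plate [228. 263.] 17 [0.641 0.291 0.104] ((641.3124389648438, 290.45330810546875), (7.703659534454346, 7.446998596191406), 63.84828186035156)
side tops [370. 190.] 30 [ 0.519 -0.048  0.165] ((519.7734985351562, -47.56965255737305), (18.267459869384766, 14.58425521850586), 47.004669189453125)
side tops [350. 203.] 112 [0.515 0.042 0.171] ((517.0050659179688, 38.8271484375), (23.809511184692383, 26.75994110107422), 7.609604358673096)
side brass [407.71428571 205.2       ] 35 [ 0.5077 -0.2305  0.0505] [ 0.508  -0.2311  0.0502]
side brass [288.85714286 280.32142857] 28 [0.5533 0.2112 0.0505] [0.5539 0.2105 0.0499]
```

```bash
python3 -m inch '[[-1,[1,-1,-0.9],[0,0,0]],[-1,[1,-1,-0.9],[0,0,0]],[-1,[1,-1,-0.9],[0,0,0]],[-1,[1,-1,-0.9],[0,0,0]]]'
python3 -m inch '[[-1,[1,-1,0],[0,0,0]],[-1,[1,-1,0],[0,0,0]],[-1,[1,-1,0],[0,0,0]],[-1,[1,-1,0],[0,0,0]]]'
python3 -m inch '[[-1,[1,-1,0],[0,0,0]],[-1,[1,-1,0],[0,0,0]],[-1,[1,-1,0],[0,0,0]],[-1,[1,-1,0],[0,0,0]]]'
```

```text
t: 0.55
tcp_pos: [0.2376, -0.4769, 0.3237]
tool_rot: [0.991, 0.135, 0.001, 0.001]
force: [0.2, -0.6, 0.5]
finger_gap: 0.998
t: 0.95
tcp_pos: [0.3068, -0.3518, 0.3208]
tool_rot: [0.991, 0.136, 0.0, -0.002]
force: [0.0, 0.5, -0.7]
finger_gap: 1.002
t: 1.35
tcp_pos: [0.3766, -0.2303, 0.3209]
tool_rot: [0.991, 0.137, 0.0, -0.001]
force: [0.1, -0.3, 0.5]
finger_gap: 1.002
```

```bash
python3 -m inch '[[-1,[0.55,-1,0],[0,0,0]],[-1,[0.55,-1,0],[0,0,0]],[-1,[0.55,-1,0],[0,0,0]],[-1,[0.55,-1,0],[0,0,0]]]'
python3 -m inch '[[-1,[0.55,-1,0],[0,0,0]],[-1,[0.55,-1,0],[0,0,0]],[-1,[0.55,-1,0],[0,0,0]],[-1,[0.55,-1,0],[0,0,0]]]'
python3 -m inch '[[-1,[0.5,-1,0],[0,0,0.03]],[-1,[0.5,-1,0],[0,0,0.03]],[-1,[0.5,-1,0],[0,0,0.03]],[-1,[0.5,-1,0],[0,0,0.03]],[-1,[0.5,-1,0],[0,0,0.03]]]'
python3 - <<'E'
from station import *
import cv2,numpy as np
ci=camera_info("wrist"); s=sense(); p,d=snapshot("wrist"); cv2.imwrite("pics/w1.png",p); np.savez("pics/w1.npz",p=p,d=d,**ci)
print(s["t"],s["tcp_pos"],s["qd"].round(3),s["q"],ci["origin"])
p,d=snapshot("side"); cv2.imwrite("pics/side1.png",p)
E
```

```text
t: 1.75
tcp_pos: [0.4022, -0.1222, 0.3211]
tool_rot: [0.991, 0.135, -0.0, 0.0]
force: [-1.0, -1.3, 0.0]
finger_gap: 0.996
t: 2.15
tcp_pos: [0.4293, -0.0119, 0.3212]
tool_rot: [0.991, 0.135, 0.0, 0.0]
force: [-0.3, -0.7, 0.2]
finger_gap: 1.0
t: 2.65
tcp_pos: [0.4507, 0.0961, 0.321]
tool_rot: [0.999, 0.04, -0.0, 0.001]
force: [-0.1, -0.3, 0.4]
finger_gap: 1.001
2.65 [0.45073563 0.09610687 0.32103805] [-0.017 -0.008  0.009  0.003  0.001  0.006] [-3.21383115e-02  1.93302034e-01  1.70342293e+00 -1.63416378e-03
  1.24515571e+00  1.45977515e+00] [0.5204222  0.10167857 0.46327818]
```

View pics/w1.png

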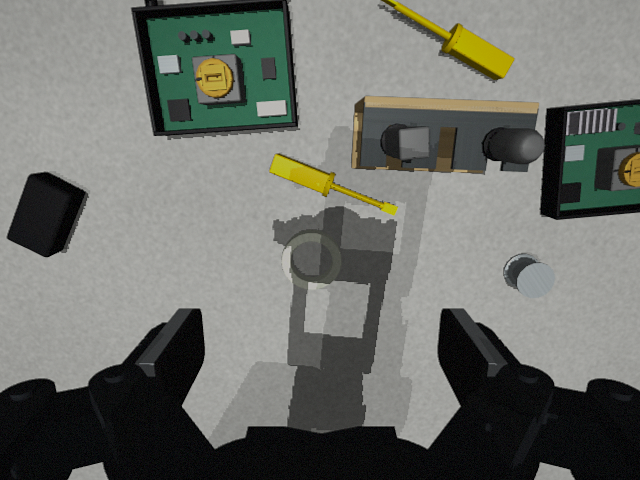

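View pics/side1.png

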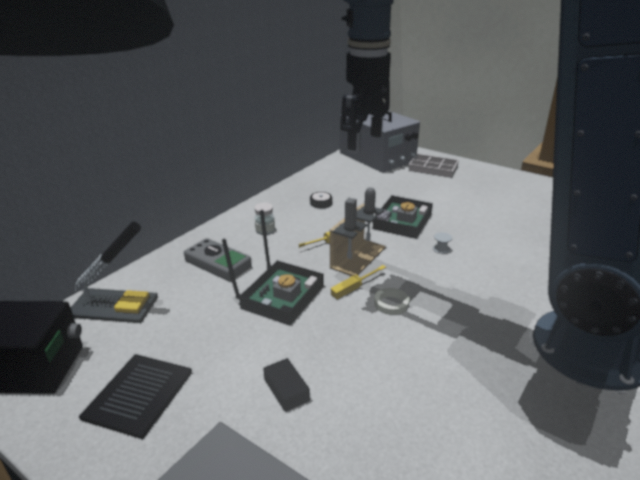

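```bash
python3 - <<'E'
from h import *
z=np.load("pics/w1.npz"); ci=z; C=cloud(z,z["d"]); hsv=cv2.cvtColor(z["p"],cv2.COLOR_BGR2HSV)
for n,uv in dict(yh=(275,165),ym=(325,183),yt=(394,210),y2h=(500,65),y2t=(395,5),rack=(440,130),drvtop=(414,142),nut=(527,147),table=(600,350),disc=(214,78)).items(): print(n,pts(z,z["d"],[uv]).round(4))
print(R.from_quat(z["orientation"]).as_matrix())
E
```

```text
yh [[0.4791 0.148  0.0224]]
ym [[0.4641 0.0919 0.0245]]
yt [[0.439  0.011  0.0193]]
y2h [[ 0.5981 -0.0776  0.0215]]
y2t [[0.6437 0.0371 0.0222]]
rack [[ 0.53   -0.0307  0.0069]]
drvtop [[0.517  0.0349 0.1746]]
nut [[ 0.5199 -0.0499  0.1659]]
table [[ 2.703e-01 -2.883e-01  2.000e-04]]
disc [[0.5605 0.2094 0.0437]]
[[ 0.07823889 -0.9578657  -0.27635479]
 [-0.99693339 -0.07473374 -0.02320956]
 [ 0.00157862  0.27732321 -0.96077539]]
```

The yellow lookalikes have toppled by themselves: they lie at wrist px (330,185) and (450,40), while the arm was nowhere near. The driver's handle top is at (414,142), the nut driver's at (520,145), and the brass disc at (214,78). Now the precise measurements.

```bash
python3 - <<'E'
from h import *
z=np.load("pics/w1.npz"); d=z["d"]; C=cloud(z,d); p=z["p"]; hsv=cv2.cvtColor(p,cv2.COLOR_BGR2HSV)
m=((C[...,2]>.168)&(C[...,2]<.182)&(d>.1)&(np.abs(C[...,0]-.518)<.03)&(np.abs(C[...,1]-.037)<.03)).astype(np.uint8)
v,u=np.nonzero(m); P=np.array([ray(z,a,b,.175)[:2] for a,b in zip(u,v)],np.float32)*1000
r=cv2.minAreaRect(P); print("top",len(P),r,P.mean(0))
mm=(C[...,2]>.045)&(C[...,2]<.056)&(hsv[...,0]>12)&(hsv[...,0]<28)&(hsv[...,1]>100)&(np.abs(C[...,1]-.21)<.04)
v,u=np.nonzero(mm); P=np.array([ray(z,a,b,.0505)[:2] for a,b in zip(u,v)],np.float32)*1000
print("disc",len(P),cv2.minEnclosingCircle(P),P.mean(0))
# rack plate edges
m=((C[...,2]>.1)&(C[...,2]<.11)&(np.abs(C[...,0]-.53)<.08)&(np.abs(C[...,1]+.01)<.11)).astype(np.uint8)
v,u=np.nonzero(m); P=np.array([ray(z,a,b,.105)[:2] for a,b in zip(u,v)],np.float32)*1000
print("plate",cv2.minAreaRect(P))
def crop(a,b,w,h,s,n): cv2.imwrite(n,cv2.resize(p[b:b+h,a:a+w],None,fx=s,fy=s,interpolation=cv2.INTER_CUBIC))
crop(345,85,200,100,4,"pics/w1rack.png"); crop(130,0,170,140,4,"pics/w1unit.png")
E
```

```text
top 1013 ((516.430419921875, 35.9146614074707), (21.866310119628906, 22.852224349975586), 10.112269401550293) [516.547     35.838745]
disc 1049 ((560.412353515625, 207.77618408203125), 17.846952438354492) [560.48236 207.63982]
plate ((524.9749755859375, -9.103202819824219), (58.84305191040039, 150.31080627441406), 2.4386191368103027)
```

View pics/w1rack.png

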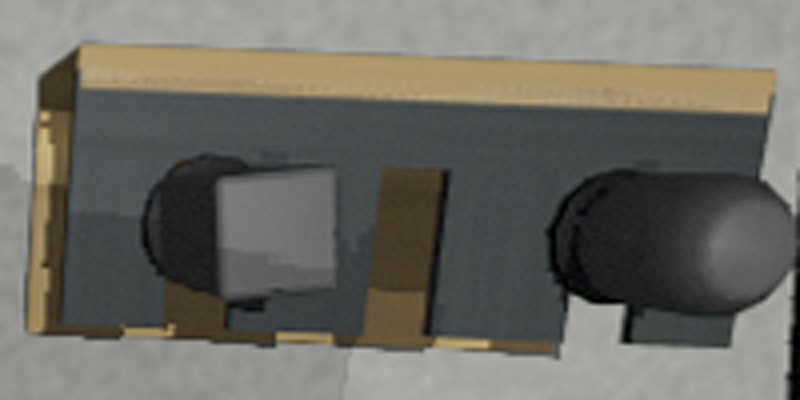

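View pics/w1unit.png

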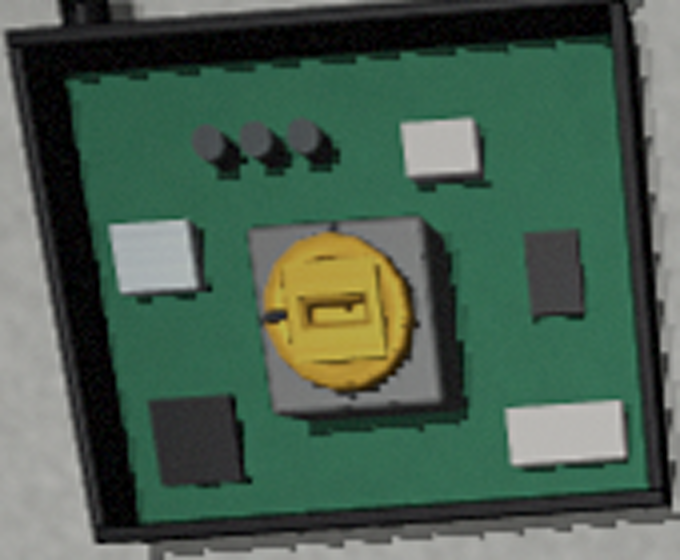

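```bash
python3 -m inch '[[-0.2,[0.61,0.65,0.6],[0,0,-0.0153]],[-0.2,[0.61,0.65,0.6],[0,0,-0.0153]],[-0.2,[0.61,0.65,1],[0,0,-0.0153]],[-0.2,[0.61,0.65,1],[0,0,-0.0153]],[-0.2,[0.61,0.65,1],[0,0,-0.0153]],[-0.2,[0.61,0.65,1],[0,0,-0.0153]]]' 40
cat > look.py <<'E'
import sys
from station import *
from h import *
n,f=sys.argv[1:3]
ci=camera_info(n); s=sense(); p,d=snapshot(n); cv2.imwrite(f"pics/{f}.png",p); np.savez(f"pics/{f}.npz",p=p,d=d,tcp=s["tcp_pos"],**ci)
print(s["t"],s["tcp_pos"].round(4),"rotvec",np.degrees(R.from_quat(s["tool_rot"]).as_euler("zyx")).round(2),"q",s["q"].round(2),"gap",s["finger_gap"],"F",s["force"].round(1),"T",s["ft_torque"].round(3))
E
python3 look.py wrist w2
```

```text
t: 3.35
tcp_pos: [0.5167, 0.0378, 0.2232]
tool_rot: [0.996, 0.088, 0.001, 0.0]
force: [-0.2, -0.6, -0.3]
finger_gap: 0.596
3.35 [0.5167 0.0378 0.2232] rotvec [-1.0090e+01  1.7000e-01  1.7998e+02] q [-0.14  0.39  1.71  0.    1.04  1.25] gap 0.5962736338317102 F [-0.2 -0.6 -0.3] T [-0.012 -0.06   0.002]
```

View pics/w2.png

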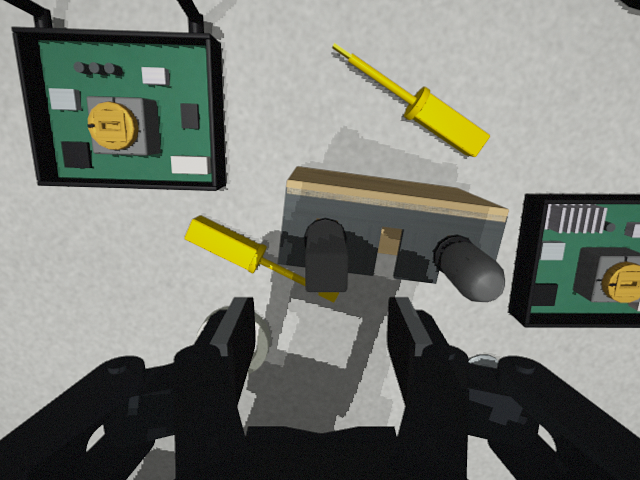

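```bash
python3 - <<'E'
from h import *
z=np.load("pics/w2.npz"); d=z["d"]; C=cloud(z,d)
m=((C[...,2]>.170)&(C[...,2]<.180)&(d>.1)&(np.abs(C[...,0]-.518)<.03)&(np.abs(C[...,1]-.037)<.03)).astype(np.uint8)
v,u=np.nonzero(m); P=np.array([ray(z,a,b,.175)[:2] for a,b in zip(u,v)],np.float32)*1000
print("top",len(P),cv2.minAreaRect(P),P.mean(0))
from station import sense; print(sense()["tcp_pos"])
E
```

```text
top 1753 ((517.9168090820312, 35.138832092285156), (22.177791595458984, 21.678911209106445), 10.001084327697754) [517.83746   35.172016]
[0.51692116 0.03810531 0.22354563]
```

```bash
python3 -m inch '[[-0.2,[0,0.026,0.4],[0,0,0]],[-0.2,[0,0.026,0.6],[0,0,0]],[-0.2,[0,0.026,0.8],[0,0,0]],[-0.2,[0,0.026,0.925],[0,0,0]],[-0.2,[0,0.026,0.925],[0,0,0]],[-0.2,[0,0.026,0.925],[0,0,0]]]' 40
python3 look.py wrist w3
```

```text
t: 4.0
tcp_pos: [0.5175, 0.0359, 0.1304]
tool_rot: [0.996, 0.088, 0.001, 0.0]
force: [0.2, 0.4, 0.1]
finger_gap: 0.603
4.0 [0.5175 0.0359 0.1304] rotvec [-1.0150e+01  1.7000e-01  1.7998e+02] q [-0.15  0.54  1.79  0.    0.81  1.25] gap 0.6025041099982357 F [0.2 0.4 0.1] T [ 0.004 -0.05  -0.001]
```

View pics/w3.png

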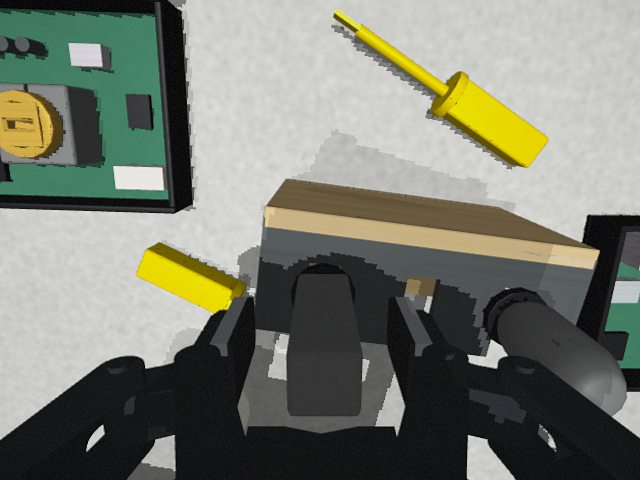

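The handle sits centred between the pads at (325,340). I'll close now.

```bash
python3 -m inch '[[1,[0,0,0],[0,0,0]],[1,[0,0,0],[0,0,0]],[1,[0,0,0],[0,0,0]],[1,[0,0,0],[0,0,0]],[1,[0,0,0],[0,0,0]],[1,[0,0,0],[0,0,0]],[1,[0,0,0],[0,0,0]],[1,[0,0,0],[0,0,0]]]' 70
python3 -m inch '[[1,[0,0,-0.2],[0,0,0]],[1,[0,0,-0.4],[0,0,0]],[1,[0,0,-0.7],[0,0,0]],[1,[0,0,-1],[0,0,0]],[1,[0,0,-1],[0,0,0]],[1,[0,0,-1],[0,0,0]]]'
python3 look.py side s4; python3 look.py scene c4; python3 look.py wrist w4
python3 - <<'E'
import cv2
s=cv2.imread("pics/s4.png")[90:270,240:440]; c=cv2.imread("pics/c4.png")[140:320,180:380]
cv2.imwrite("pics/sc4.png",cv2.resize(cv2.hconcat([s,c]),None,fx=2,fy=2,interpolation=cv2.INTER_CUBIC))
E
```

```text
t: 4.85
tcp_pos: [0.5173, 0.0356, 0.1299]
tool_rot: [0.996, 0.088, 0.001, 0.0]
force: [-1.4, 0.9, 7.1]
finger_gap: 0.246
t: 5.45
tcp_pos: [0.5165, 0.0356, 0.2291]
tool_rot: [0.996, 0.088, 0.0, 0.0]
force: [-0.5, -0.2, -1.2]
finger_gap: 0.251
5.45 [0.5165 0.0356 0.2291] rotvec [-1.0100e+01  5.0000e-02  1.7999e+02] q [-0.15  0.39  1.7   0.    1.05  1.25] gap 0.25111720801769694 F [-0.5 -0.2 -1.2] T [ 0.008 -0.003  0.022]
5.5 [0.5158 0.0357 0.2281] rotvec [-1.0100e+01 -1.0000e-01 -1.7999e+02] q [-0.15  0.39  1.7  -0.    1.05  1.25] gap 0.2477380264414968 F [-0.2 -0.1 -1.8] T [-0.011 -0.011  0.027]
5.55 [0.5154 0.0358 0.2276] rotvec [-1.0100e+01 -1.7000e-01 -1.7998e+02] q [-0.15  0.39  1.7  -0.    1.05  1.25] gap 0.2500253898032665 F [-0.7  0.9 -0.7] T [-0.032  0.028  0.024]
```

View pics/sc4.png

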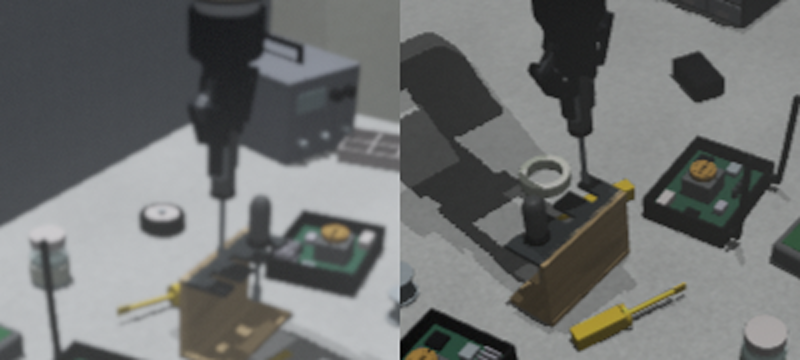

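View pics/w4.png

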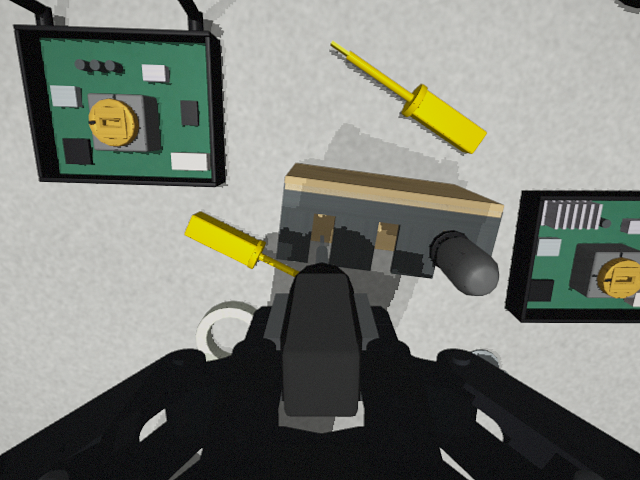

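```bash
python3 -m inch '[[1,[0,0,-0.5],[0,0,0]],[1,[0,0,-0.5],[0,0,0]],[1,[0,0,-0.5],[0,0,0]],[1,[0,0,-0.5],[0,0,0]]]'
python3 look.py side s5; python3 look.py scene c5; python3 look.py wrist w5
python3 - <<'E'
from h import *
f=lambda n,a,b,w,h,s: cv2.resize(cv2.imread(f"pics/{n}.png")[b:b+h,a:a+w],None,fx=s,fy=s,interpolation=cv2.INTER_CUBIC)
cv2.imwrite("pics/sc5.png",cv2.hconcat([f("s5",320,140,50,100,5),f("c5",240,150,70,100,5),f("w5",285,180,70,100,5)][:3]))
E
```

```text
t: 6.0
tcp_pos: [0.5155, 0.0358, 0.2773]
tool_rot: [0.996, 0.088, -0.002, -0.0]
force: [-0.5, -0.3, -0.6]
finger_gap: 0.247
6.0 [0.5155 0.0358 0.2773] rotvec [ -10.11   -0.2  -179.97] q [-0.15  0.33  1.64 -0.    1.18  1.25] gap 0.24703988886184894 F [-0.5 -0.3 -0.6] T [-0.026 -0.058 -0.045]
6.05 [0.5154 0.0358 0.2771] rotvec [ -10.11   -0.22 -179.97] q [-0.15  0.33  1.64 -0.    1.18  1.25] gap 0.25121215710572165 F [ 0.7  0.3 -1.1] T [-0.051 -0.019  0.006]
6.1 [0.5155 0.0358 0.2772] rotvec [ -10.1    -0.21 -179.97] q [-0.15  0.33  1.64  0.    1.18  1.25] gap 0.24879602977067788 F [-0.7  0.3 -0.6] T [ 0.063 -0.03  -0.039]
```

View pics/sc5.png

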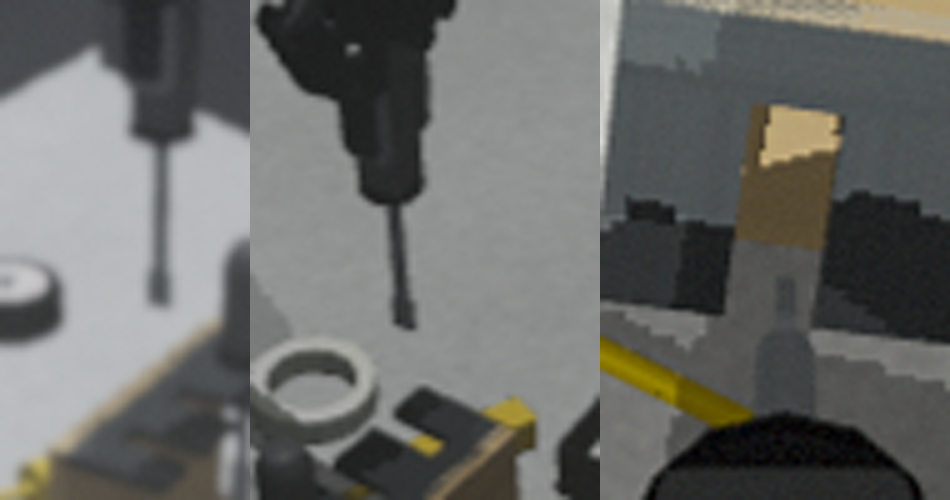

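```bash
python3 - <<'E'
from h import *
for n in ["w1","w5"]:
    z=np.load(f"pics/{n}.npz"); p=z["p"]; d=z["d"]; C=cloud(z,d); hsv=cv2.cvtColor(p,cv2.COLOR_BGR2HSV)
    mm=(C[...,2]>.045)&(C[...,2]<.056)&(hsv[...,0]>12)&(hsv[...,0]<28)&(hsv[...,1]>100)&(np.abs(C[...,1]-.21)<.04)
    v,u=np.nonzero(mm); P=np.array([ray(z,a,b,.0505)[:2] for a,b in zip(u,v)],np.float32)*1000
    c,_=cv2.minEnclosingCircle(P); print(n,"disc",c,_)
    # rectified 0.1mm... top view of disc, 10px/mm
    ex=np.linspace(-24,24,480); X,Y=np.meshgrid(ex,ex)  # cols: -y, rows: -x
    W=np.stack([c[0]-Y,c[1]-X,np.full_like(X,50.5)],-1)/1000
    uv=proj(z,W.reshape(-1,3)).reshape(480,480,2).astype(np.float32)
    o=cv2.remap(p,uv[...,0],uv[...,1],cv2.INTER_CUBIC); cv2.imwrite(f"pics/{n}disc.png",o)
    # housing top rect z=.040 & rim z=.034
    m=((C[...,2]>.031)&(C[...,2]<.037)&(hsv[...,2]<45)&(np.abs(C[...,0]-.57)<.12)&(np.abs(C[...,1]-.21)<.1)).astype(np.uint8)
    v,u=np.nonzero(m); P=np.array([ray(z,a,b,.034)[:2] for a,b in zip(u,v)],np.float32)*1000
    print("rim",cv2.minAreaRect(P))
E
python3 -c "
import cv2;a=cv2.imread('pics/w1disc.png');b=cv2.imread('pics/w5disc.png');cv2.imwrite('pics/discs.png',cv2.resize(cv2.hconcat([a,b]),(800,400)))"
```

```text
w1 disc (560.412353515625, 207.77618408203125) 17.846952438354492
rim ((570.5341796875, 209.37229919433594), (119.56165313720703, 148.33367919921875), 8.26577091217041)
w5 disc (561.041259765625, 207.1205596923828) 18.395112991333008
rim ((579.7943115234375, 210.33840942382812), (137.45394897460938, 149.29261779785156), 8.240930557250977)
```

View pics/discs.png

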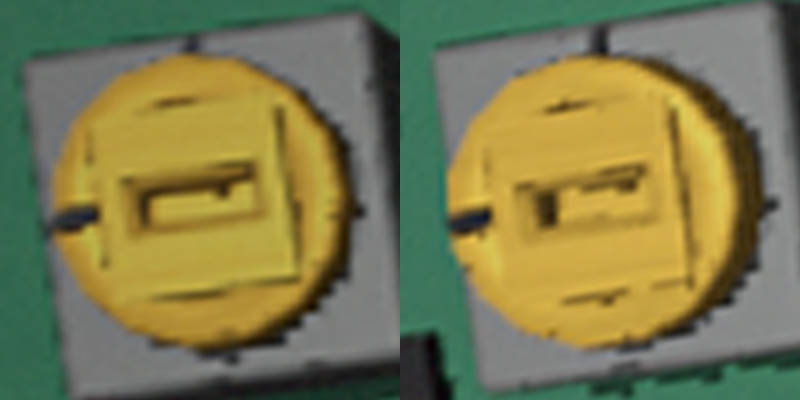

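Wrist view: the blade is thin across the jaws, so it lies along tool x. Tick and slot point along the unit's +y, with unit yaw 8.25°. I'll move over the selector and turn the blade along the slot.

```bash
python3 -m inch '[[1,[0.25,-0.5,0],[0,0,0]],[1,[0.5,-1,0],[0,0,0]],[1,[0.5,-1,0],[0,0,0]],[1,[0.5,-1,0],[0,0,0]]]'
python3 -m inch '[[1,[0.246,-0.62,0],[0,0,-0.02]],[1,[0.246,-0.62,0],[0,0,-0.04]],[1,[0.246,-0.62,0],[0,0,-0.06]],[1,[0.246,-0.62,0],[0,0,-0.2447]],[1,[0.246,-0.62,0],[0,0,-0.2447]],[1,[0.246,-0.62,0],[0,0,-0.2447]],[1,[0.246,-0.62,0],[0,0,-0.2447]],[1,[0.246,-0.62,0.4],[0,0,-0.2447]],[1,[0.246,-0.62,0.5],[0,0,-0.2447]],[1,[0.246,-0.62,0.75],[0,0,-0.2447]],[1,[0.246,-0.62,0.75],[0,0,-0.2447]],[1,[0.246,-0.62,0.75],[0,0,-0.2447]],[1,[0.246,-0.62,0.75],[0,0,-0.2447]],[1,[0.246,-0.62,0.75],[0,0,-0.2447]],[1,[0.246,-0.62,0.75],[0,0,-0.2447]]]'
python3 look.py wrist w6;python3 look.py side s6;python3 look.py scene c6
python3 - <<'E'
from h import *
f=lambda n,a,b,w,h,s: cv2.resize(cv2.imread(f"pics/{n}.png")[b:b+h,a:a+w],None,fx=s,fy=s,interpolation=cv2.INTER_CUBIC)
cv2.imwrite("pics/sc6.png",cv2.hconcat([f("s6",240,200,80,110,5),f("c6",290,150,80,110,5)]))
E
```

```text
t: 6.55
tcp_pos: [0.548, 0.1445, 0.2778]
tool_rot: [0.996, 0.09, -0.001, 0.0]
force: [-0.0, -0.5, -0.1]
finger_gap: 0.25
t: 8.05
tcp_pos: [0.5619, 0.2079, 0.2044]
tool_rot: [0.655, 0.755, 0.0, 0.0]
force: [0.6, 0.0, -1.1]
finger_gap: 0.25
8.05 [0.5619 0.2079 0.2044] rotvec [-9.813e+01  6.000e-02 -1.800e+02] q [ 0.17  0.52  1.53 -0.    1.09  0.03] gap 0.24970360933221672 F [ 0.6  0.  -1.1] T [ 0.021  0.011 -0.001]
8.1 [0.5619 0.2081 0.2044] rotvec [-9.815e+01  6.000e-02 -1.800e+02] q [ 0.17  0.52  1.53 -0.    1.09  0.03] gap 0.24820547010621877 F [-0.6 -0.2 -0.7] T [ 0.083  0.013 -0.013]
8.15 [0.5618 0.2082 0.2043] rotvec [-9.8170e+01  5.0000e-02 -1.7999e+02] q [ 0.17  0.52  1.53 -0.    1.09  0.03] gap 0.24841024358194255 F [ 0.2  0.8 -0.9] T [-0.053 -0.003  0.027]
```

View pics/w6.png

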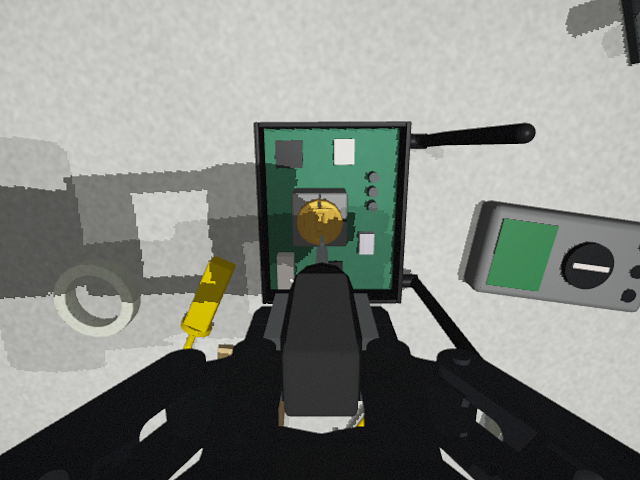

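View pics/sc6.png

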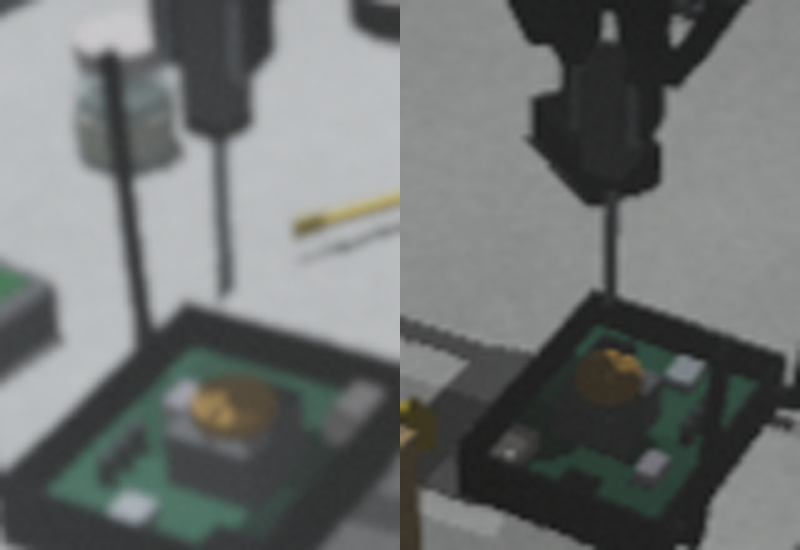

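Wrist view: blade at (320,245) above the brass disc at (320,222), tick at the far side (320,200). I'll lower to just above the disc and compare tip and slot.

```bash
python3 -m inch '[[1,[0,-0.01,0.2],[0,0,0]],[1,[0,-0.01,0.3],[0,0,0]],[1,[0,-0.01,0.4],[0,0,0]],[1,[0,-0.01,0.4],[0,0,0]],[1,[0,-0.01,0.4],[0,0,0]]]'
python3 look.py wrist w7;python3 look.py side s7;python3 look.py scene c7
python3 - <<'E'
from h import *
f=lambda n,a,b,w,h,s: cv2.resize(cv2.imread(f"pics/{n}.png")[b:b+h,a:a+w],None,fx=s,fy=s,interpolation=cv2.INTER_CUBIC)
cv2.imwrite("pics/w7z.png",f("w7",270,140,100,100,6))
cv2.imwrite("pics/sc7.png",cv2.hconcat([f("s7",265,240,50,60,8),f("c7",305,190,50,60,8)]))
E
```

```text
t: 8.7
tcp_pos: [0.5607, 0.2081, 0.1637]
tool_rot: [0.655, 0.756, -0.0, -0.0]
force: [1.4, 0.0, -0.7]
finger_gap: 0.247
8.7 [0.5607 0.2081 0.1637] rotvec [-9.82e+01 -2.00e-02  1.80e+02] q [0.17 0.57 1.57 0.   1.   0.03] gap 0.24716972029056958 F [ 1.4  0.  -0.7] T [ 0.002 -0.022  0.001]
8.75 [0.5611 0.2082 0.1641] rotvec [-9.8200e+01  4.0000e-02 -1.7999e+02] q [0.17 0.57 1.57 0.   1.   0.03] gap 0.24962285909015075 F [ 0.3  0.7 -0.4] T [-0.029  0.003  0.05 ]
8.8 [0.5612 0.2082 0.1643] rotvec [-9.8200e+01  7.0000e-02 -1.7999e+02] q [ 0.17  0.57  1.57 -0.    1.    0.03] gap 0.25349038038708044 F [ 0.3 -0.4 -1.3] T [-0.016 -0.025  0.008]
```

View pics/w7z.png

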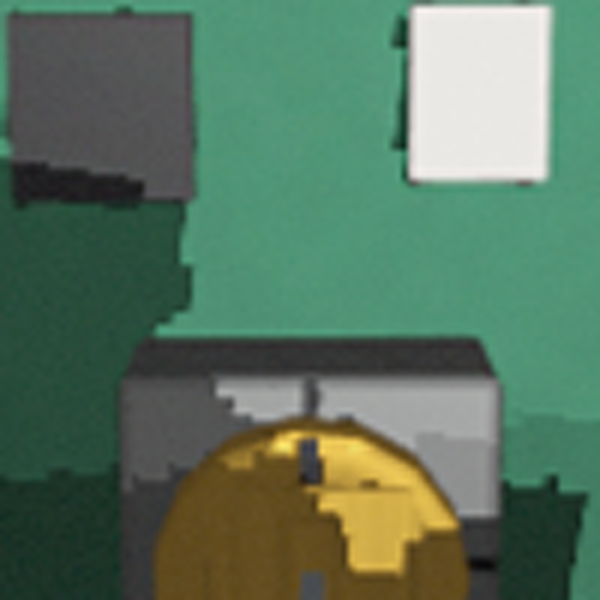

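View pics/sc7.png

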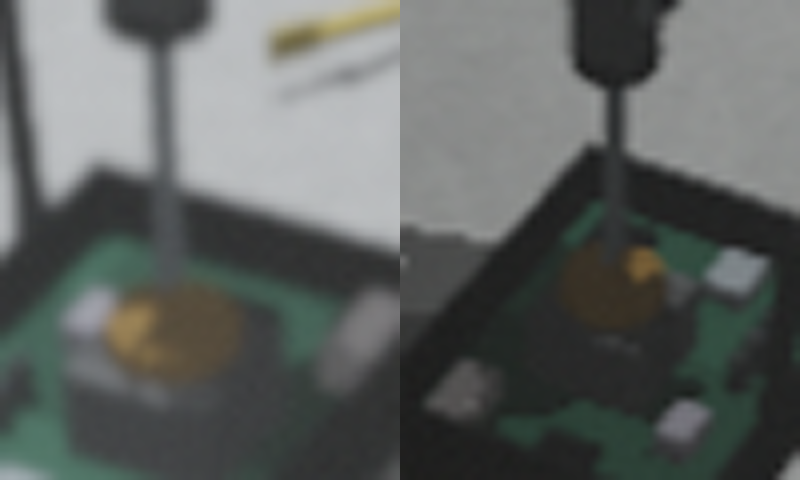

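```bash
python3 - <<'E'
from h import *
p=cv2.imread("pics/w7.png")[195:285,270:370]
p=(255*(p/255.)**.55).astype(np.uint8)
cv2.imwrite("pics/w7zz.png",cv2.resize(p,None,fx=6.5,fy=6.5,interpolation=cv2.INTER_CUBIC))
E
```

```text
(no output)
```

View pics/w7zz.png

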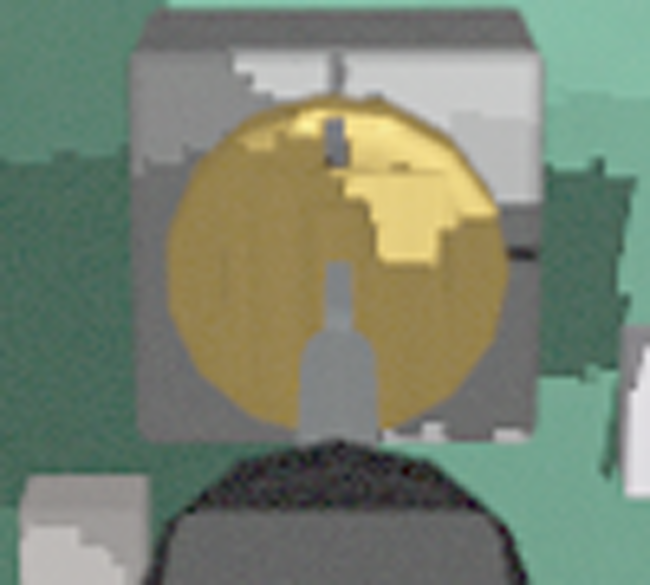

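```bash
python3 - <<'E'
from h import *
z=np.load("pics/w7.npz"); y=np.radians(98.2); ax=np.array([np.cos(y),np.sin(y),0]); ay=np.array([np.sin(y),-np.cos(y),0])
t=z["tcp"]
e=ray(z,270+337/6.5,195+97/6.5,.0505); L=ray(z,270+167/6.5,195+262/6.5,.0505); Rr=ray(z,270+507/6.5,195+262/6.5,.0505)
b=ray(z,270+340/6.5,195+262/6.5,t[2]-.1049)
for n,q in [("edge-18",e-.018*ax),("L",L),("R",Rr),("tip",b-.0055*ax)]:
    r=(q-t); print(n,q.round(4),"tool x,y",(r@ax).round(4),(r@ay).round(4))
E
```

```text
edge-18 [0.5607 0.2096 0.0505] tool x,y 0.0015 0.0002
L [0.5433 0.2079 0.0505] tool x,y 0.0023 -0.0172
R [0.5779 0.2129 0.0505] tool x,y 0.0023 0.0176
tip [0.5614 0.2072 0.0588] tool x,y -0.001 0.0005
```

```bash
python3 - <<'E'
from h import *
y=np.radians(98.2); ax=np.array([np.cos(y),np.sin(y),0]); ay=np.array([np.sin(y),-np.cos(y),0])
t=np.load("pics/w7.npz")["tcp"]
for n,(u,v),reg in [("s7",(286.3,275.4),0),("c7",(331.5,221.9),0)]:
    z=np.load(f"pics/{n}.npz"); q=ray(z,u,v,t[2]-.1049)-t; print(n,"tip",(q@ax).round(4),(q@ay).round(4), "px/10mm x,y", (proj(z,[t+[0,0,-.105],t+[0,0,-.105]+.01*ax,t+[0,0,-.105]+.01*ay])).round(1).tolist())
# unoccluded initial disc views: brass components in initial pictures (and second wrist ones): ellipse fit of top
for n in ["w1","w2","w4","w5"]:
    p=cv2.imread(f"pics/{n}.png"); hsv=cv2.cvtColor(p,cv2.COLOR_BGR2HSV)
    m=((hsv[...,0]>15)&(hsv[...,0]<28)&(hsv[...,1]>120)&(hsv[...,2]>150)).astype(np.uint8); m[:, 300:]=0; m[180:]=0
    m=cv2.morphologyEx(m,cv2.MORPH_OPEN,np.ones((3,3)))
    cs,_=cv2.findContours(m,0,1); c=max(cs,key=cv2.contourArea); e=cv2.fitEllipse(cv2.convexHull(c))
    if n=="w2":
        continue
    z=np.load(f"pics/{n}.npz"); q=ray(z,*e[0],.0505); print(n,e,q.round(4),"rel",((q-t)@ax).round(4),((q-t)@ay).round(4))
E
```

```text
s7 tip 0.0013 0.0005 px/10mm x,y [[286.8, 275.2], [284.4, 277.7], [282.7, 273.9]]
c7 tip -0.0026 0.0059 px/10mm x,y [[330.0, 220.6], [331.8, 218.5], [333.4, 221.9]]
w1 ((212.14913940429688, 76.8560562133789), (32.00090789794922, 38.95418930053711), 171.4044189453125) [0.5608 0.2094 0.0505] rel 0.0013 0.0002
w4 ((111.05400085449219, 121.99748992919922), (42.27924346923828, 48.9911003112793), 142.5037078857422) [0.561  0.2079 0.0505] rel -0.0002 0.0002
w5 ((139.17230224609375, 122.61039733886719), (36.81798553466797, 41.89566421508789), 143.71104431152344) [0.561  0.2081 0.0505] rel -0.0 0.0003
```

Wrist view: blade at (322,236), with the disc centre about 0.2 mm off across the slot. Along the slot the tip is roughly 1 mm short, so I'll shift it and insert.

```bash
python3 -m inch '[[1,[0.01,-0.02,0.03],[0,0,0]],[1,[0.01,-0.02,0.06],[0,0,0]],[1,[0.01,-0.02,0.08],[0,0,0]],[1,[0.01,-0.02,0.1],[0,0,0]],[1,[0.01,-0.02,0.11],[0,0,0]],[1,[0.01,-0.02,0.11],[0,0,0]]]'
python3 look.py wrist w8
```

```text
t: 9.45
tcp_pos: [0.5591, 0.2089, 0.1536]
tool_rot: [0.655, 0.756, 0.001, 0.001]
force: [0.3, 0.9, -1.2]
finger_gap: 0.25
9.45 [0.5591 0.2089 0.1536] rotvec [-9.8200e+01  1.1000e-01 -1.7998e+02] q [ 0.17  0.59  1.58 -0.    0.97  0.03] gap 0.24955963285818503 F [ 0.3  0.9 -1.2] T [ 0.018 -0.078  0.009]
```

```bash
python3 look.py wrist w9; python3 - <<'E'
from h import *
p=cv2.imread("pics/w9.png")[200:290,270:370]
p=(255*(p/255.)**.55).astype(np.uint8)
cv2.imwrite("pics/w9z.png",cv2.resize(p,None,fx=6.5,fy=6.5,interpolation=cv2.INTER_CUBIC))
E
```

```text
9.5 [0.5591 0.2089 0.1532] rotvec [-9.8200e+01  9.0000e-02 -1.7998e+02] q [ 0.17  0.59  1.58 -0.    0.97  0.03] gap 0.24867193693791467 F [ 0.5 -0.6 -0.5] T [ 0.054 -0.144  0.034]
```

View pics/w9z.png

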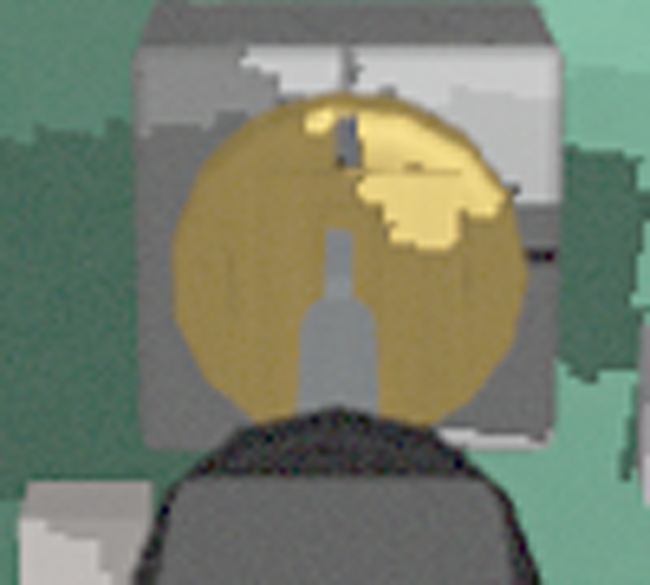

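```bash
python3 -m inch '[[1,[0.005,0.005,0],[0,0,0]],[1,[0.005,0.01,0],[0,0,0]],[1,[0.005,0.01,0],[0,0,0]],[1,[0.005,0.01,0.015],[0,0,0]],[1,[0.005,0.01,0.03],[0,0,0]],[1,[0.005,0.01,0.03],[0,0,0]],[1,[0.005,0.01,0.03],[0,0,0]]]'
python3 look.py wrist w10; python3 look.py side s10; python3 - <<'E'
from h import *
p=cv2.imread("pics/w10.png")[200:290,270:370]
p=(255*(p/255.)**.55).astype(np.uint8)
cv2.imwrite("pics/w10z.png",cv2.resize(p,None,fx=6.5,fy=6.5,interpolation=cv2.INTER_CUBIC))
E
```

```text
t: 10.25
tcp_pos: [0.5593, 0.2094, 0.1496]
tool_rot: [0.655, 0.756, -0.0, -0.0]
force: [0.4, 0.4, -1.2]
finger_gap: 0.247
10.25 [0.5593 0.2094 0.1496] rotvec [-9.82e+01 -3.00e-02  1.80e+02] q [0.17 0.59 1.58 0.   0.97 0.03] gap 0.24708844894864 F [ 0.4  0.4 -1.2] T [ 0.029 -0.011 -0.009]
10.3 [0.5593 0.2094 0.1497] rotvec [-9.8200e+01 -2.0000e-02  1.7999e+02] q [ 0.17  0.59  1.58 -0.    0.97  0.03] gap 0.24922823176134773 F [-0.7  0.9 -1.2] T [-0.014  0.026  0.024]
```

View pics/w10z.png

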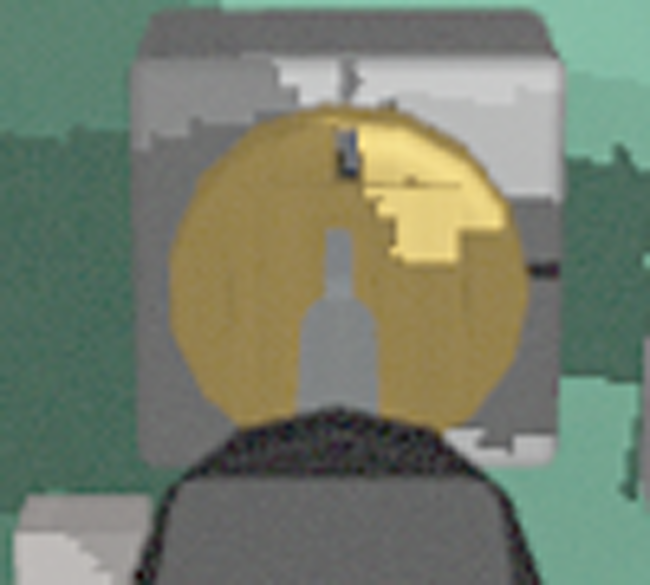

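```bash
python3 - <<'E'
from h import *
z=np.load("pics/w10.npz"); C=cloud(z,z["d"]); 
print((C[228:256:2,314:332:2,2]*1000).round(1))
f=lambda n,a,b,w,h,s: cv2.resize(cv2.imread(f"pics/{n}.png")[b:b+h,a:a+w],None,fx=s,fy=s,interpolation=cv2.INTER_CUBIC)
g=f("s10",255,235,70,70,8); cv2.imwrite("pics/s10z.png",(255*(g/255.)**.6).astype(np.uint8))
p=z["p"].astype(float)[222:262,302:346]; p=np.clip((p-40)*2.2,0,255).astype(np.uint8)
cv2.imwrite("pics/w10zz.png",cv2.resize(p,None,fx=14,fy=14,interpolation=cv2.INTER_CUBIC))
E
```

```text
[[49.4 48.9 49.6 49.9 48.9 48.7 49.4 49.6 49.5]
 [50.7 50.6 50.1 50.3 50.1 50.3 50.  50.3 51.1]
 [50.  50.4 50.9 51.  49.9 50.2 50.4 51.3 49.5]
 [50.1 50.6 49.  48.6 47.8 48.4 49.1 49.9 50.7]
 [49.4 49.8 49.7 46.4 47.3 44.1 43.  49.2 49.6]
 [48.9 49.6 49.1 51.9 52.3 43.9 43.4 49.2 50.6]
 [49.7 50.3 48.7 57.6 58.  44.  42.8 48.9 50.7]
 [50.6 49.3 49.3 61.3 61.2 43.5 44.6 48.7 50.5]
 [49.7 48.9 49.2 61.6 61.8 43.6 43.6 49.1 49.9]
 [50.3 49.4 61.1 63.4 63.3 62.  43.2 49.7 51.2]
 [50.6 50.  65.9 66.3 67.3 66.  63.2 50.3 48.7]
 [48.9 64.5 69.6 71.2 69.3 70.2 66.1 49.6 50.7]
 [49.8 68.9 73.4 75.5 76.8 74.  70.4 48.8 50. ]
 [50.7 73.4 76.5 80.  78.3 78.1 75.5 50.  50.4]]
```

View pics/s10z.png

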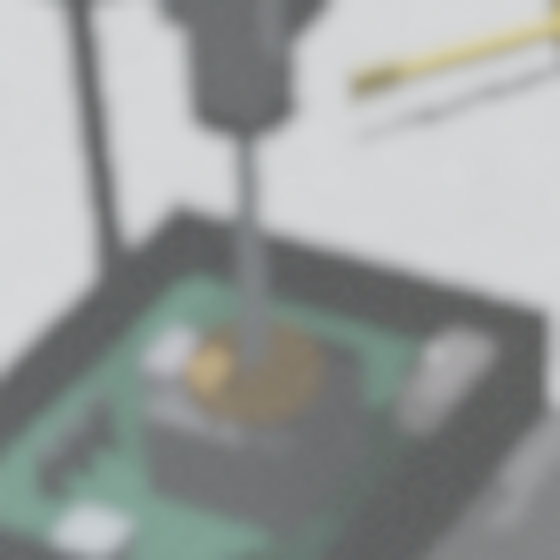

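View pics/w10zz.png

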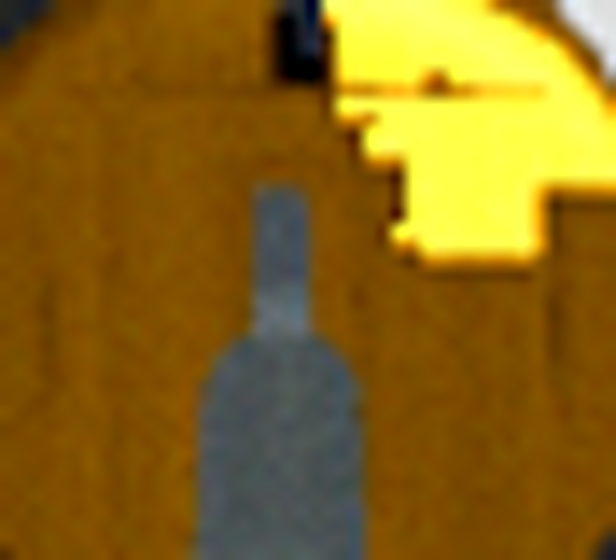

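Depth shows the blade's end at about z = 46 mm, next to the slot floor at 43.5 mm. So it is in the slot, about 1 mm towards one wall. I'll centre it before turning.

```bash
python3 -m inch '[[1,[0,0.005,0],[0,0,0]],[1,[0,0.01,0],[0,0,0]],[1,[0,0.01,0],[0,0,0]],[1,[0,0.01,0],[0,0,0]],[1,[0,0.01,0],[0,0,0]]]'
python3 look.py wrist w11; python3 - <<'E'
from h import *
z=np.load("pics/w11.npz"); C=cloud(z,z["d"]); 
print((C[230:250:2,314:332,2]*1000).round(0).astype(int))
E
```

```text
t: 10.85
tcp_pos: [0.5604, 0.2096, 0.1498]
tool_rot: [0.655, 0.756, -0.0, -0.0]
force: [0.0, -1.0, -1.5]
finger_gap: 0.254
10.85 [0.5604 0.2096 0.1498] rotvec [ -98.2   -0.  -180. ] q [0.17 0.59 1.58 0.   0.97 0.03] gap 0.2536337964951909 F [ 0.  -1.  -1.5] T [-0.012  0.006  0.064]
[[50 51 50 51 50 51 51 50 51 50 49 50 51 50 50 50 50 50]
 [50 51 50 49 52 50 49 50 50 50 51 49 50 49 51 49 50 50]
 [50 49 51 50 51 49 48 50 48 50 49 48 50 49 50 51 51 49]
 [51 51 49 48 43 44 47 47 47 47 43 49 49 51 50 51 50 51]
 [51 51 50 49 44 43 53 53 54 53 44 48 49 51 50 51 51 50]
 [50 50 49 49 44 44 57 57 58 59 43 49 49 51 51 50 51 50]
 [50 51 50 49 45 44 61 61 61 61 44 48 48 51 51 50 50 50]
 [51 51 50 49 42 42 61 62 62 61 43 49 48 52 50 51 50 49]
 [51 50 49 49 61 63 64 63 64 62 62 60 50 50 49 50 50 50]
 [50 50 51 64 66 66 68 67 68 68 67 65 62 50 49 52 52 51]]
```

```bash
python3 -m inch '[[1,[0,0,0],[0,0,0.016]],[1,[0,0,0],[0,0,0.032]],[1,[0,0,0],[0,0,0.048]],[1,[0,0,0],[0,0,0.064]],[1,[0,0,0],[0,0,0.08]],[1,[0,0,0],[0,0,0.096]],[1,[0,0,0],[0,0,0.112]],[1,[0,0,0],[0,0,0.128]],[1,[0,0,0],[0,0,0.128]]]'
python3 look.py wrist w12
python3 - <<'E'
from h import *
z=np.load("pics/w12.npz"); C=cloud(z,z["d"]); 
print((C[228:250:2,310:336,2]*1000).round(0).astype(int))
p=cv2.imread("pics/w12.png")[195:285,270:370]; p=(255*(p/255.)**.55).astype(np.uint8)
cv2.imwrite("pics/w12z.png",cv2.resize(p,None,fx=6.5,fy=6.5,interpolation=cv2.INTER_CUBIC))
E
```

```text
t: 11.8
tcp_pos: [0.5606, 0.2096, 0.1498]
tool_rot: [0.898, 0.439, 0.0, 0.0]
force: [-0.4, 0.1, -1.5]
finger_gap: 0.25
11.8 [0.5606 0.2096 0.1498] rotvec [-5.2130e+01  3.0000e-02 -1.7999e+02] q [0.17 0.59 1.58 0.   0.97 0.83] gap 0.24970812233163642 F [-0.4  0.1 -1.5] T [ 0.079 -0.118  0.001]
[[ 50  50  50  49  50  48  49  48  50  50  49  50  50  50  50  50  49  50
   50  49  50  50  50  50  50  50]
 [ 49  50  51  51  50  51  49  51  50  50  51  50  50  49  49  50  51  50
   50  51  50  49  49  51  50  52]
 [ 51  48  50  48  49  49  51  50  49  50  50  48  49  50  51  51  50  51
   50  51  51  49  50  50  50  50]
 [ 50  51  49  50  50  51  50  49  48  44  44  43  45  49  49  51  50  51
   50  50  51  50  51  50  51  50]
 [ 50  50  50  49  50  49  45  43  43  44  48  48  48 292  48  49  51  51
   50  50  51  50  49  51  50  50]
 [ 50  51  49  50  50  49  49  43  44  43  52  52  52  53  48  50  51  50
   51  50  51  49  51  49  51  50]
 [ 50  50  50  50  51  50  48  46  42  43  58  58  57  58  49  51  50  50
   52  50  49  50  50  50  51  51]
 [ 50  48  50  50  50  50  49  48  44  44  62  62  62  61  44  50  50  49
   50  51  50  50  50  48  49  50]
 [ 49  50  51  50  49  51  51  49  46  43  61  61  61  62  44  49  49  49
   50 292  50  51  49  51  50  51]
 [ 50  50  51  50  49  50  50  50  61  61  64  63  63  64  61  61  49  50
   49  50  51  50  51  50  50  49]
 [ 51  50  51  51  49  50  50  64  65  68  69  67  69  67  66  65  62  50
   50  50  51  52  50  50  50  51]]
```

View pics/w12z.png

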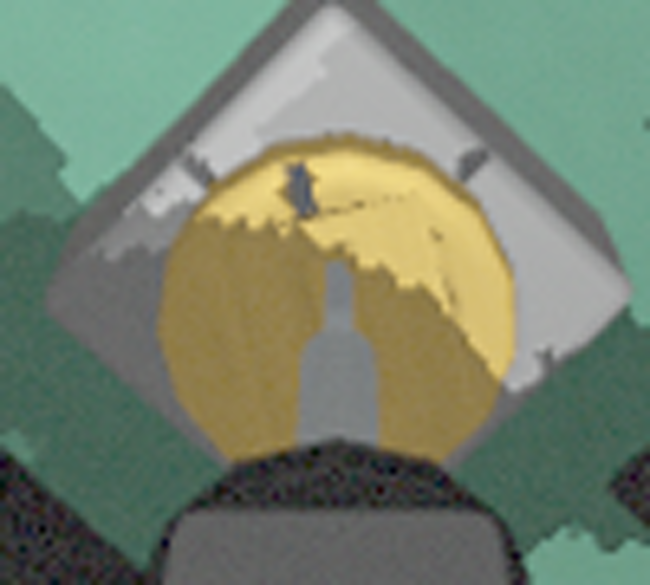

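The disc follows, with the tick at wrist px (316,224) lagging the blade by about 10° as expected from the play. I'll continue.

```bash
python3 -m inch '[[1,[0,0,0],[0,0,0.016]],[1,[0,0,0],[0,0,0.032]],[1,[0,0,0],[0,0,0.048]],[1,[0,0,0],[0,0,0.064]],[1,[0,0,0],[0,0,0.08]],[1,[0,0,0],[0,0,0.096]],[1,[0,0,0],[0,0,0.112]],[1,[0,0,0],[0,0,0.128]],[1,[0,0,0],[0,0,0.14]],[1,[0,0,0],[0,0,0.15]],[1,[0,0,0],[0,0,0.15]],[1,[0,0,0],[0,0,0.15]]]'
python3 look.py wrist w13
cat > disc.py <<'E'
import sys
from h import *
n=sys.argv[1]; z=np.load(f"pics/{n}.npz"); p=z["p"]
c=(560.8,208.1)
ex=np.linspace(-30,30,600); X,Y=np.meshgrid(ex,ex)
a=np.radians(8.25)   # unit frame: up=+x unit, left=+y unit
wx=c[0]+(-Y)*np.cos(a)-(-X)*np.sin(a); wy=c[1]+(-Y)*np.sin(a)+(-X)*np.cos(a)
uv=proj(z,np.stack([wx,wy,np.full_like(wx,50.5)],-1).reshape(-1,3)/1000).reshape(600,600,2).astype(np.float32)
o=cv2.remap(p,uv[...,0],uv[...,1],cv2.INTER_CUBIC); o=(255*(o/255.)**.6).astype(np.uint8)
cv2.imwrite(f"pics/{n}d.png",o)
E
python3 disc.py w13
```

```text
t: 13.05
tcp_pos: [0.5609, 0.2095, 0.1499]
tool_rot: [1.0, -0.015, 0.001, -0.0]
force: [1.7, 0.8, -2.0]
finger_gap: 0.248
13.05 [0.5609 0.2095 0.1499] rotvec [ 1.74e+00  7.00e-02 -1.80e+02] q [ 0.17  0.59  1.58 -0.    0.97  1.77] gap 0.24783451525859393 F [ 1.7  0.8 -2. ] T [ 0.034 -0.412 -0.034]
```

View pics/w13d.png

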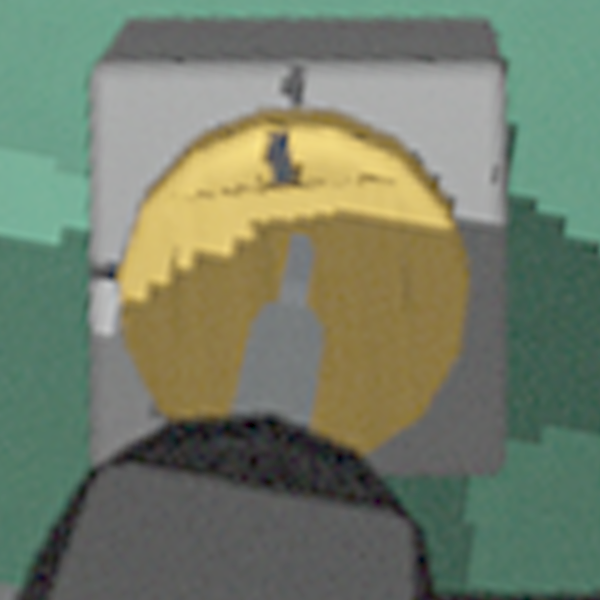

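```bash
python3 -m inch '[[1,[0,0,0],[0,0,0.007]],[1,[0,0,0],[0,0,0.014]],[1,[0,0,0],[0,0,0.014]],[1,[0,0,0],[0,0,0.014]]]'
python3 look.py wrist w14; python3 disc.py w14
```

```text
t: 13.5
tcp_pos: [0.5609, 0.2095, 0.1499]
tool_rot: [0.998, -0.059, 0.0, -0.0]
force: [1.2, -0.8, -2.3]
finger_gap: 0.253
13.5 [0.5609 0.2095 0.1499] rotvec [ 6.82e+00  6.00e-02 -1.80e+02] q [ 0.17  0.59  1.58 -0.    0.97  1.86] gap 0.2529513475787064 F [ 1.2 -0.8 -2.3] T [-0.069 -0.48   0.007]
```

View pics/w14d.png

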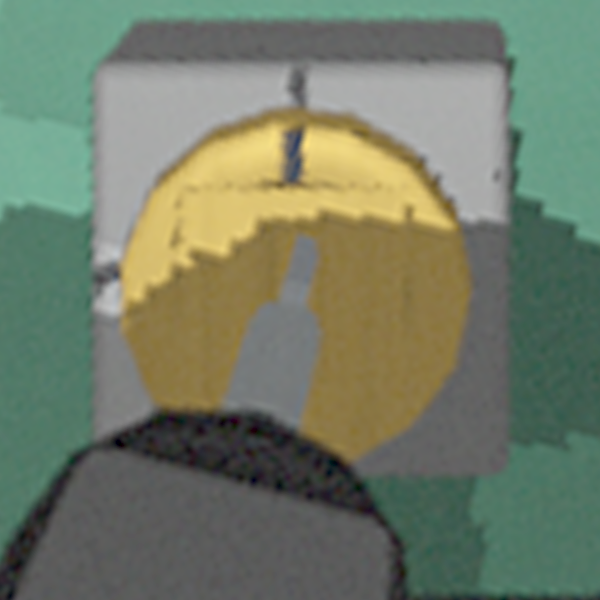

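Tick (292,157) is almost at the mark (297,88). I'll add about 1.4°, back off into the play, lift out and check.

```bash
python3 -m inch '[[1,[0,0,0],[0,0,0.004]],[1,[0,0,0],[0,0,0.004]],[1,[0,0,0],[0,0,0.004]],[1,[0,0,0],[0,0,-0.01]],[1,[0,0,0],[0,0,-0.024]],[1,[0,0,0],[0,0,-0.024]],[1,[0,0,-0.05],[0,0,-0.024]],[1,[0,0,-0.1],[0,0,-0.024]],[1,[0,0,-0.3],[0,0,-0.024]],[1,[0,0,-0.6],[0,0,-0.024]],[1,[0,0,-1],[0,0,-0.024]],[1,[0,0,-1],[0,0,-0.024]],[1,[0,0,-1],[0,0,-0.024]],[1,[0,0,-1],[0,0,-0.024]]]'
python3 look.py wrist w15; python3 disc.py w15
```

```text
t: 14.95
tcp_pos: [0.559, 0.2093, 0.2488]
tool_rot: [1.0, 0.015, -0.002, 0.0]
force: [-0.1, 0.4, -1.3]
finger_gap: 0.247
14.95 [0.559  0.2093 0.2488] rotvec [ -1.7   -0.19 179.97] q [0.17 0.47 1.48 0.   1.19 1.71] gap 0.2467268113687135 F [-0.1  0.4 -1.3] T [-0.012  0.002 -0.013]
```

View pics/w15d.png

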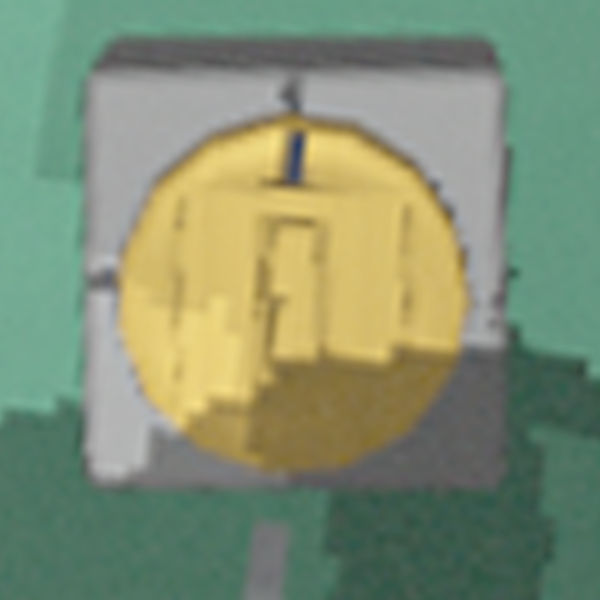

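View pics/w15.png

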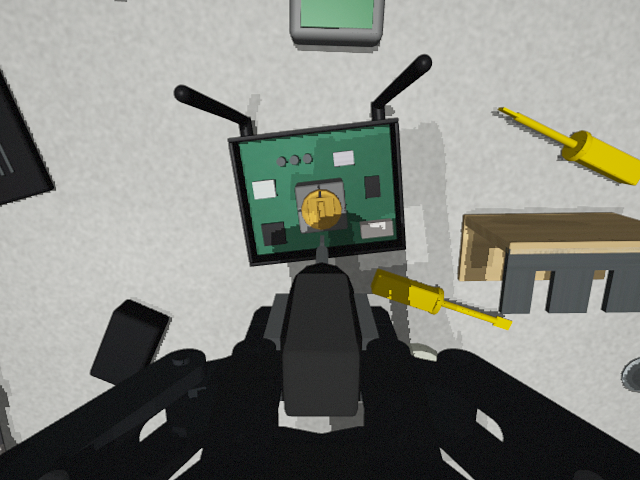

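Tick (296,158) now points at the antenna-side mark (291,95). I'll return to the driver's own notch.

```bash
python3 -m inch '[[1,[0,0.1,-0.2],[0,0,0]],[1,[-0.1,0.5,-0.2],[0,0,0]],[1,[-0.2,1,-0.2],[0,0,0]],[1,[-0.2,1,-0.2],[0,0,0]],[1,[-0.2,1,-0.2],[0,0,0]]]'
python3 -m inch '[[1,[-0.2,0.4,0],[0,0,-0.0233]],[1,[-0.268,0.724,0],[0,0,-0.0233]],[1,[-0.268,0.724,0],[0,0,-0.0233]],[1,[-0.268,0.724,0],[0,0,-0.0233]],[1,[-0.268,0.724,0],[0,0,-0.0233]],[1,[-0.268,0.724,0],[0,0,-0.0233]]]'
python3 look.py wrist w16
```

```text
t: 15.5
tcp_pos: [0.5427, 0.108, 0.2686]
tool_rot: [1.0, 0.013, -0.002, -0.0]
force: [-0.9, 0.3, -0.7]
finger_gap: 0.25
t: 16.1
tcp_pos: [0.519, 0.0372, 0.2696]
tool_rot: [0.996, 0.089, -0.0, -0.0]
force: [1.2, -0.3, -1.4]
finger_gap: 0.248
16.1 [0.519  0.0372 0.2696] rotvec [-1.0210e+01 -2.0000e-02 -1.7997e+02] q [-0.14  0.34  1.65  0.    1.16  1.25] gap 0.2480827553486404 F [ 1.2 -0.3 -1.4] T [ 0.006 -0.024 -0.008]
```

View pics/w16.png

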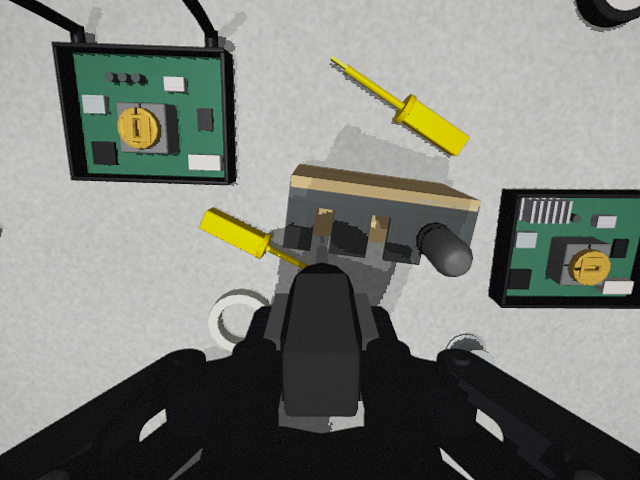

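```bash
python3 -m inch '[[1,[-0.02,0.013,0.1],[0,0,0]],[1,[-0.02,0.013,0.3],[0,0,0]],[1,[-0.02,0.013,0.45],[0,0,0]],[1,[-0.02,0.013,0.45],[0,0,0]],[1,[-0.02,0.013,0.45],[0,0,0]],[1,[-0.02,0.013,0.45],[0,0,0]]]'
python3 look.py wrist w17; python3 - <<'E'
from h import *
p=cv2.imread("pics/w17.png")[170:290,250:410]
p=(255*(p/255.)**.6).astype(np.uint8)
cv2.imwrite("pics/w17z.png",cv2.resize(p,None,fx=5,fy=5,interpolation=cv2.INTER_CUBIC))
E
```

```text
t: 16.75
tcp_pos: [0.5177, 0.0342, 0.2254]
tool_rot: [0.996, 0.088, 0.001, 0.0]
force: [-0.1, 0.7, 0.0]
finger_gap: 0.248
16.75 [0.5177 0.0342 0.2254] rotvec [-1.0120e+01  8.0000e-02  1.7999e+02] q [-0.15  0.39  1.7   0.    1.04  1.24] gap 0.24839567698532355 F [-0.1  0.7  0. ] T [-0.011  0.012 -0.057]
```

View pics/w17z.png

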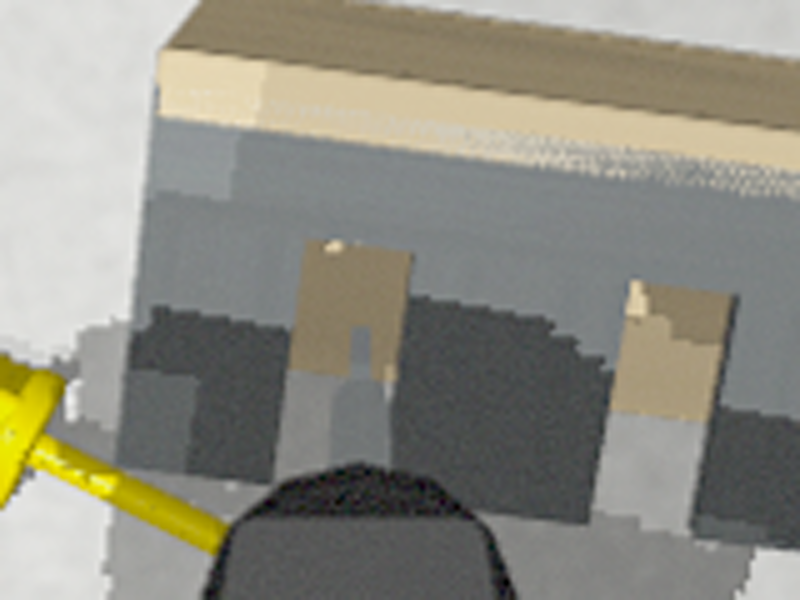

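The blade (322,239) is above its notch, about 1.5–2 mm to the right of the centre. I'll correct and lower.

```bash
python3 -m inch '[[1,[0,-0.016,0],[0,0,0]],[1,[0,-0.016,0.15],[0,0,0]],[1,[0,-0.016,0.3],[0,0,0]],[1,[0,-0.016,0.45],[0,0,0]],[1,[0,-0.016,0.6],[0,0,0]],[1,[0,-0.016,0.7],[0,0,0]],[1,[0,-0.016,0.8],[0,0,0]],[1,[0,-0.016,0.85],[0,0,0]],[1,[0,-0.016,0.85],[0,0,0]],[1,[0,-0.016,0.85],[0,0,0]]]'
python3 look.py wrist w18; python3 look.py side s18; python3 - <<'E'
from h import *
p=cv2.imread("pics/s18.png")[160:270,290:430]
p=(255*(p/255.)**.6).astype(np.uint8)
cv2.imwrite("pics/s18z.png",cv2.resize(p,None,fx=5,fy=5,interpolation=cv2.INTER_CUBIC))
E
```

```text
t: 17.8
tcp_pos: [0.5172, 0.0357, 0.1401]
tool_rot: [0.996, 0.088, 0.0, 0.0]
force: [0.2, 0.7, -0.5]
finger_gap: 0.243
17.8 [0.5172 0.0357 0.1401] rotvec [-1.011e+01  4.000e-02  1.800e+02] q [-0.15  0.52  1.79  0.    0.83  1.25] gap 0.24290059027980326 F [ 0.2  0.7 -0.5] T [-0.035 -0.001  0.026]
17.85 [0.5173 0.0357 0.1403] rotvec [-1.0100e+01  6.0000e-02  1.7999e+02] q [-0.15  0.52  1.79  0.    0.83  1.25] gap 0.24975932118158437 F [ 0.3 -0.6 -2.1] T [-0.078 -0.024 -0.019]
```

View pics/s18z.png

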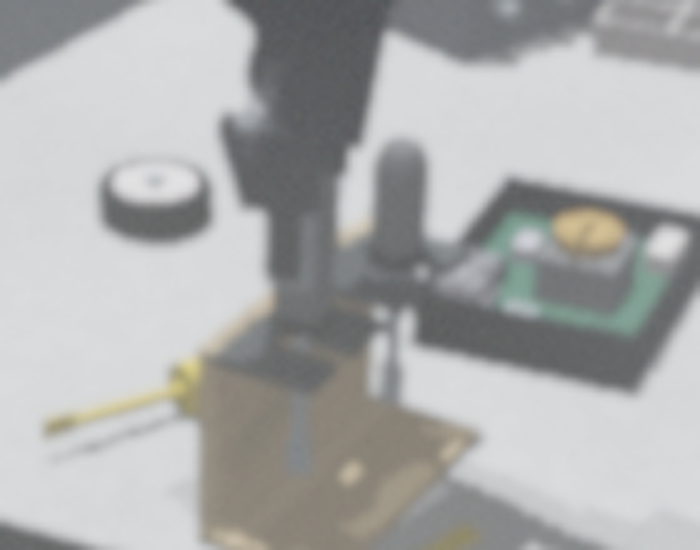

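View pics/w18.png

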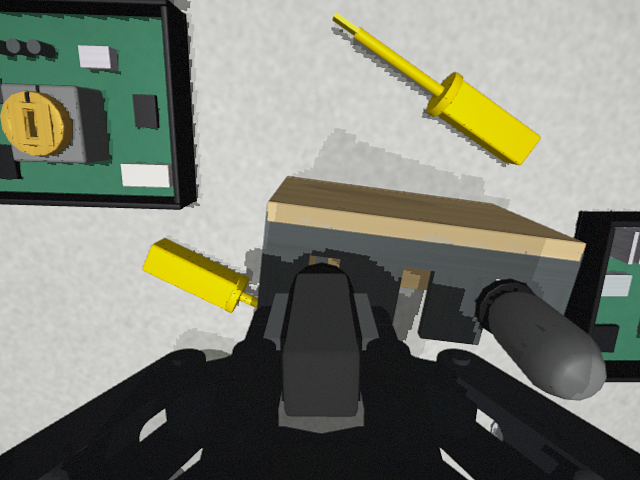

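The shank is in the notch (side px (350,247)), with the collar about 10 mm above the plate. I'll lower the rest.

```bash
python3 -m inch '[[1,[0,0,0.04],[0,0,0]],[1,[0,0,0.08],[0,0,0]],[1,[0,0,0.1],[0,0,0]],[1,[0,0,0.1],[0,0,0]],[1,[0,0,0.1],[0,0,0]]]'; python3 look.py wrist w19
```

```text
t: 18.4
tcp_pos: [0.5166, 0.0358, 0.13]
tool_rot: [0.996, 0.088, -0.0, -0.0]
force: [-0.9, 0.9, 3.1]
finger_gap: 0.253
18.4 [0.5166 0.0358 0.13  ] rotvec [-1.011e+01 -2.000e-02  1.800e+02] q [-0.15  0.54  1.79 -0.    0.81  1.25] gap 0.2526080555172506 F [-0.9  0.9  3.1] T [ 0.031  0.246 -0.004]
```

```bash
python3 -m inch '[[0.4,[0,0,0],[0,0,0]],[0.2,[0,0,0],[0,0,0]],[0,[0,0,0],[0,0,0]],[-0.2,[0,0,0],[0,0,0]],[-0.2,[0,0,0],[0,0,0]],[-0.2,[0,0,0],[0,0,0]],[-0.2,[0,0,0],[0,0,0]]]' 20; python3 look.py wrist w20
python3 -m inch '[[-0.2,[0,0,-0.1],[0,0,0]],[-0.2,[0,0,-0.3],[0,0,0]],[-0.2,[0,0,-0.6],[0,0,0]],[-0.2,[0,0,-1],[0,0,0]],[-0.2,[0,0,-1],[0,0,0]],[-0.2,[0,0,-1],[0,0,0]]]'
python3 -m inch '[[-0.2,[-0.2,0,-0.3],[0,0,0]],[-0.2,[-0.5,0,-0.8],[0,0,0]],[-0.2,[-0.5,0,-0.8],[0,0,0]],[-0.2,[-0.5,0,-0.8],[0,0,0]],[-0.2,[-0.5,0,-0.8],[0,0,0]],[-0.2,[-0.5,0,-0.8],[0,0,0]]]'
python3 look.py wrist w21; python3 look.py side s21;python3 look.py scene c21; python3 - <<'E'
from h import *
z=np.load("pics/w21.npz"); d=z["d"]; C=cloud(z,d)
for n,x,y in [("driver",.518,.037),("nut",.522,-.053)]:
    m=((C[...,2]>.155)&(C[...,2]<.185)&(d>.1)&(np.abs(C[...,0]-x)<.03)&(np.abs(C[...,1]-y)<.03))
    v,u=np.nonzero(m); P=np.array([ray(z,a,b,.175)[:2] for a,b in zip(u,v)],np.float32)*1000
    print(n,len(P),cv2.minAreaRect(P),np.percentile(C[m][:,2],[10,50,90]).round(4))
p=cv2.imread("pics/s21.png")[170:310,230:430]
cv2.imwrite("pics/s21z.png",cv2.resize(p,None,fx=4,fy=4,interpolation=cv2.INTER_CUBIC))
E
```

```text
t: 19.15
tcp_pos: [0.5168, 0.0358, 0.1298]
tool_rot: [0.996, 0.088, 0.0, -0.0]
force: [0.9, 0.0, -0.8]
finger_gap: 0.602
19.15 [0.5168 0.0358 0.1298] rotvec [ -10.11    0.   -180.  ] q [-0.15  0.54  1.79  0.    0.81  1.25] gap 0.6016195494463888 F [ 0.9  0.  -0.8] T [-0.017  0.007  0.05 ]
t: 19.8
tcp_pos: [0.5174, 0.0357, 0.2314]
tool_rot: [0.996, 0.088, 0.002, 0.0]
force: [-0.5, 0.8, 0.2]
finger_gap: 0.604
t: 20.4
tcp_pos: [0.4672, 0.0272, 0.308]
tool_rot: [0.996, 0.088, -0.002, -0.001]
force: [-0.3, 0.3, -0.2]
finger_gap: 0.598
20.4 [0.4672 0.0272 0.308 ] rotvec [ -10.11   -0.19 -179.96] q [-0.18  0.22  1.71  0.    1.22  1.21] gap 0.5978050114857946 F [-0.3  0.3 -0.2] T [ 0.024  0.011 -0.006]
20.45 [0.4673 0.0271 0.3081] rotvec [ -10.12   -0.2  -179.96] q [-0.18  0.22  1.71  0.    1.22  1.21] gap 0.6009182900798647 F [-0.6 -0.8 -0.8] T [0.071 0.013 0.001]
20.5 [0.4674 0.0271 0.3083] rotvec [ -10.12   -0.18 -179.97] q [-0.18  0.22  1.71  0.    1.22  1.21] gap 0.6002814596509564 F [-0.3 -0.6 -0.2] T [ 0.022 -0.028 -0.046]
driver 1073 ((516.082763671875, 35.69106674194336), (22.038728713989258, 21.806396484375), 10.056075096130371) [0.1732 0.1744 0.1755]
nut 997 ((521.6107177734375, -47.70545959472656), (24.225494384765625, 24.100914001464844), 57.84546661376953) [0.1567 0.1637 0.1665]
```

View pics/s21z.png

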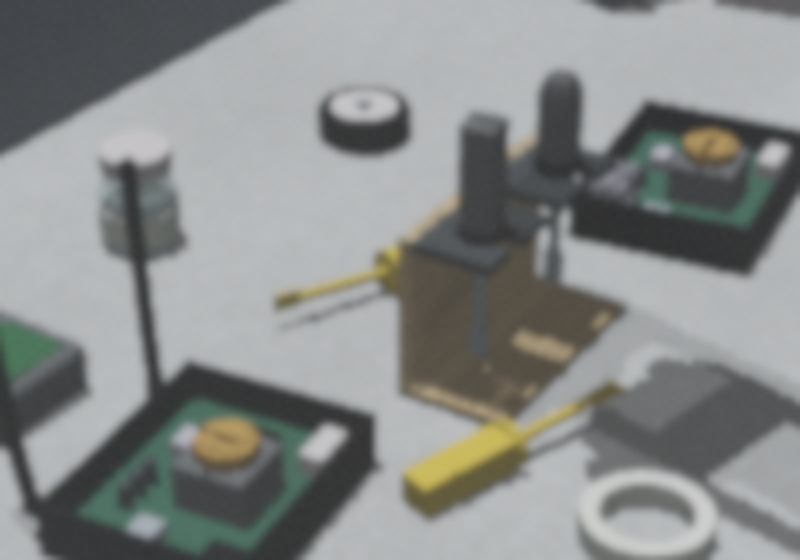

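View pics/w21.png

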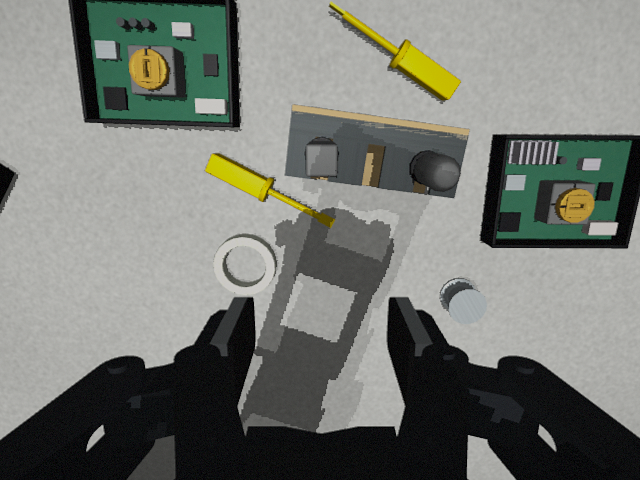

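View pics/c21.png

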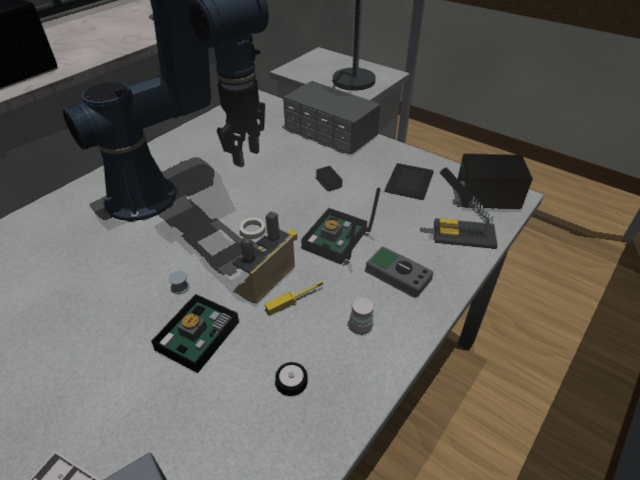

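The driver hangs upright in its notch (wrist px (322,158)), and the nut driver and the other bystanders are in place. Last, a check of the tick angle.

```bash
python3 disc.py w21; python3 - <<'E'
from h import *
o=cv2.imread("pics/w21d.png"); g=cv2.cvtColor(o,cv2.COLOR_BGR2HSV)
y=cv2.morphologyEx(((g[...,0]>12)&(g[...,0]<30)&(g[...,1]>80)).astype(np.uint8),cv2.MORPH_CLOSE,np.ones((25,25)))
cs,_=cv2.findContours(y,0,1); c=max(cs,key=cv2.contourArea); e=cv2.fitEllipse(cv2.convexHull(c)); print(e)
m=((o.max(2)<130)).astype(np.uint8); mk=np.zeros_like(m); cv2.ellipse(mk,e,1,-1); m&=cv2.erode(mk,np.ones((9,9)))
k,l,st,ce=cv2.connectedComponentsWithStats(m)
for i in range(1,k):
    if st[i,4]>150: print(st[i],ce[i],"deg from unit +x, +=ccw",np.degrees(np.arctan2(e[0][0]-ce[i][0],e[0][1]-ce[i][1])))
E
```

```text
((313.95550537109375, 307.005859375), (351.8193664550781, 380.84466552734375), 109.45484161376953)
[292 134  17  51 745] [299.59597315 157.73288591] deg from unit +x, +=ccw 5.494744000146138
[ 308  178  192  303 6036] [453.6658383  361.11100066] deg from unit +x, +=ccw -111.16972006885165
[ 282  238   23  132 2025] [291.5308642  312.07703704] deg from unit +x, +=ccw 102.74270660010525
```

View pics/w21d.png

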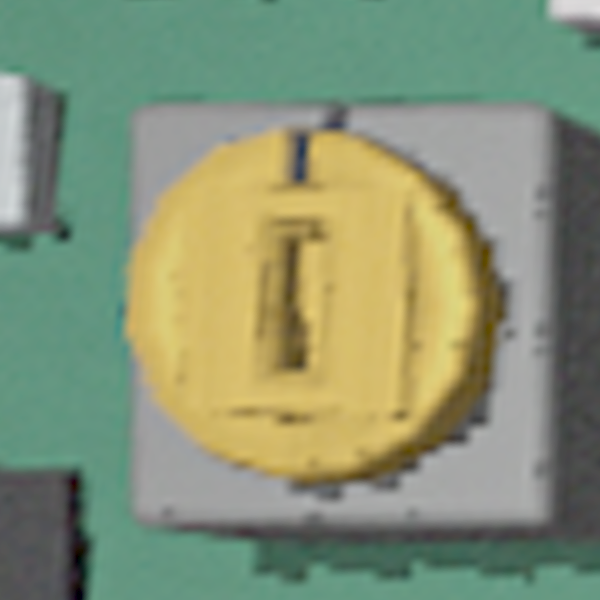

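```bash
python3 -c "
from station import *
print(sense()['t']); print(sign_off())"
```

```text
20.55
the job is handed in; nothing more can be done
None
```

The antenna unit's selector is turned a quarter turn clockwise and the screwdriver is back in its own outer notch, released. I handed the job in at 20.55 s; no verdict was reported.

**What I did**
- I lifted the square-handled driver out of its notch and aligned its blade with the slot. The depth image showed the blade's end inside the slot.
- I turned the selector until its tick pointed at the antenna-side mark, then backed off within the play and lifted out.
- I hung the driver up again and retreated.

**Last checks**
- **Selector:** by eye in the final flattened picture, the tick is at the antenna-side mark, about 1–3° past it. The automatic tick angle disagreed, giving about 5.5° short. I discounted it because the visible side wall of the disc shifts its fitted centre.
- **Driver:** the handle top is at 174.4 mm (about 175 mm expected). It lies within about 2 mm of where it was measured before I took it, at the same 10° yaw. It looks upright with the collar flat on the plate.
- **Other things:** the nut driver, the other unit's selector and the bystanders look unmoved. The highest reading I saw on the force sensor was about 7 N.

**Yellow screwdrivers:** both lookalikes were standing at the start and were found lying on the bench in the next side view, while the arm was still travelling in well above them. I did not touch them.

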